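# Mount and lock the packing stop on its ball stud

### The arm

A 6-joint arm with a two-finger parallel gripper is mounted at the origin on a cart in front of the work surface, level with it; the furniture and walls round the work are solid. World frame = base frame: x ahead of the robot, y to its left, z up, the work surface at z = 0. Lengths are in m, angles in rad, forces in N, time in s.
With the tool pointing down it reaches from about 0.325 to 0.775 m from the base axis. Payload 9.3 kg.
Tool frame: the origin (TCP) lies between the finger pads; the fingertips stand 22 mm ahead of it and the grasp point (between the pads) lies 3 mm ahead of it; z points along the fingers, x is the direction in which the jaws open and shut, and the axes are right-handed (so a half turn about z gives the same grasp; the last joint's range is limited). The gripper opens to 85 mm and grips with 20 to 120 N. Pads are 22 mm wide; open, the fingers measure 114 mm over their backs; the gripper's body (76 mm by 85 mm) begins 54 mm behind the grasp point. The pads swing forward as they close: fully open they stand 13 mm farther back than shut.
Start: joints at [-0.153, 0.259, 0.021, 1.334, 0, 1.418], TCP at [0.55, -0, 0.253] pointing down, gripper open.
Joint ranges: [-3.04, 3.04], [-0.91, 1.82], [-1.04, 1.36], [-1.92, 1.95], [-1.52, 1.45], [-3.14, 3.14]. Speed limits (rad/s): [2.22, 2.22, 2.79, 3.14, 3.14, 3.14].

### API

Orientations are given as a rotation vector (axis times angle).
In Python, from cell import status, optics, manip gives the robot as it stands. The module is installed in compiled form; this text tells all that it offers.
- The arm moves only by the tool drive_tool, never from a script. Its argument "plan" is one flat list of numbers, 7 for each row, row after row: the shift along the tool's x, y, z in cm, then the turn, a rotation vector about the tool's x, y, z in rad, then the opening in per cent of the stroke, from 0 (shut) to 100 (fully open). A call has 1 to 10 rows; each row shifts and turns the commanded pose from where the row before left it, along the tool's axes as they then stand; what a row does not reach is not made up. A row lasts 1/12 s, in which the tool goes at most 41.7 mm and 7.16 degrees, less where a joint would pass 70% of its speed; a pose out of reach is approached as far as the arm can. A call is refused whole if a number of a shift passes 4.17 or a number of a turn 0.125, either way. A call with a gripper value outside its range is refused whole. The fingers move at their own pace and stop on an object; the grip force is fixed at half the most. Time passes only in rows, so rows that do not move let the fingers close. It gives the time, the measured TCP pose, the force and the opening at its end, in the units of the state.
- status.read_state(): the state, without advancing time (a new reading comes with each control period).
- optics.snapshot(name): name is "scene" or "side" or "wrist"; returns the picture (480x640x3 uint8, red, green, blue); there is no depth.
- optics.camera_info(name): a dict with "fx", "fy", "cx", "cy" (pixels), "eye" and "attitude" of the camera in the world. Camera axes: x right, y up, looking along -z (the intrinsics and any distortion apply to the point x, -y, -z); pixel columns grow to the right and rows downward; lengths in m; the calibration is good to about 2 mm. A picture is of the moment at which its call begins: read the wrist's pose just before it. camera_info takes no time and is no camera call; for the wrist camera it gives the pose at the moment of the call.
- manip.job_done(): hands the job in, once; it reports no verdict.
Trained networks look in the newest picture that a camera, given by its name, has taken for a name from the list of things; names that differ only in an ending like _2 or _b are one class to them, and where a whole thing is asked for, a point or a joint stands for the part that bears it (a point fixed in the world has none). Each returns a list of dicts, best first, with "confidence" (0 to 1); they miss things now and then, are a little off and sometimes report something else, mostly with a low value. They report only what shows in the picture. A call takes as long as a camera call.
- optics.trace(camera, name): "region" (480x640 bool, what is visible of it) and "box" ([left, top, right, bottom] in pixels, round what is visible of it).
The state is a dict: "t": time; "joint_positions": joint angles; "joint_vel": joint speeds; "tau": joint torques, N m; "eef_pos": TCP position; "ee_rot": TCP orientation; "force": force on the tool from outside, world axes, zero at the start; "torque": the same for the moment, N m; "finger_gap": opening from 0.0 (shut) to 1.0 (fully open).
Only numpy, scipy, OpenCV 4.12 (cv2) and the standard library are available. Lean on these libraries where they do the work, as an engineer would, in place of code of your own. Each camera call takes 0.05 s, during which the arm holds its last target.

### The job

Raise the handle of the packing stop's ball coupler, set the coupler over the ball stud with its tail lying along the mount block, and push it down firmly but not hard until it is fully home and the seat pin stands up. Then press the handle right down to lock it and let go. Do not bear down hard on the mount, and leave the other things on the table where they are.

Things in the scene. Friction and masses are not known exactly. Their poses are not given: they have to be found in the camera images.
- coupler: loose packing stop of grey aluminium, 0.7 to 0.9 kg. Its head is a hollow block 50 x 50 mm, 48 mm high, open below (socket 33 mm wide), to be gripped across y by its flat sides. Origin: centre of the head on the socket's axis, 28 mm above the flat underside on which all of it stands. x points along the tail, z up.
- tail_end (a point): end of the coupler's tail, two rails 20 mm high with outer faces at y = +-24 mm, joined at the end; this point is at x = +110, z = -24 mm of the coupler's frame. On the other side of the head, at x = -30 to -25 mm, stands the fence plate, 110 mm wide (y), 56 mm high from the underside, with a 5 mm thick ledge at its foot out to x = -65 mm.
- handle (a joint): coupler's handle, rad: 0 right down (level along the tail), 0.95 fully raised. Hinge along the coupler's y through x = +22, z = +14 mm of its frame; 85 mm long, the far end rises. Its hooked pawl goes under the ball at 0; raise it over 0.3 for the ball to pass. Stays where left (about 1 N at the grip moves it).
- handle_grip (a point): middle of the handle's cross grip: round steel bar 12 mm thick along the coupler's y, 52 mm clear between the two handle arms (8 mm thick, at y = +-30 mm). Handle down, it lies at x = +107, z = +14 mm in the coupler's frame, with 28 mm free below it.
- seat_pin (a joint): seat indicator pin in the roof of the coupler head, m: 0 as found, its end 2 mm proud of the roof; the ball pushes it up by 0.008 when the coupler is fully home. It is stiff (about 14 N, more than the coupler's weight) and stays up; 20 N between coupler and mount is ample, over 35 N is too hard.
- mount: mount block with ball stud: steel ball 30 mm across on a 12 mm neck. Origin: ball centre. Block top is flat, 24 mm below it, 66 mm wide (y), x = -50 to +115 mm; the tail must point along its +x. With the coupler home, its underside lies on the block top, its origin 4 mm above the ball centre. The block stands on a stiff rubber cushion and sinks under load, up to 12 mm; so how far down home lies must be felt.
- foot (a point): middle of the top of the fixed foot plate under the mount block, dark steel, 210 x 100 mm, 6 mm thick; at x = +30 mm of the mount's frame
- timer: white kitchen timer, 70 x 66 x 21 mm, bystander; origin at its underside
- cake_a: plain ring cake, 83 mm across, 35 mm high, bystander; origin at its underside
- cake_b: ring cake with chocolate bits, 80 mm across, 33 mm high, bystander; origin at its underside
- tape_roll: roll of tape lying flat, 103 mm across, 25 mm high, bystander; origin at its underside
- scale: kitchen scale, 200 x 160 x 40 mm, bystander; origin at its underside
- marker: marker pen, 135 mm long, 16 mm thick, bystander; origin at its underside
- sachet_0: flat sachet, 150 x 98 x 11 mm, bystander; origin at its underside

How it is judged:
By the outcome, as a careful person would: the job done as asked, in the order asked, and still so for the second after the job is handed in, with the robot touching nothing.
It also fails if it takes over 69 s, if anything falls off the work surface, if the arm or the gripper's body presses on something with over 40 N, if the wrist force passes 120 N, or if a joint passes its speed limit or range.

## Working session

There is one attempt and no reset: what is moved stays moved. The work goes in short steps, Python scripts to look and compute and a tool call to move; the robot and the scene stay as the last step left them, time stands still between calls to the robot, and variables do not carry over. Pictures are saved under pics/ and viewed, and the job is handed in when it is done.

Besides the shell and the picture viewer there is one more tool, called after "Emit:" by a JSON object that holds its "api" and its "payload". drive_tool: Moves the arm, as the interface text tells. Its arguments: {"type":"object","properties":{"plan":{"type":"array"}},"required":["plan"]}

```bash
mkdir -p pics; ls
cat > h.py <<'E'
from cell import status, optics, manip
import numpy as np, cv2
def snap(cam,fn):
    im=optics.snapshot(cam); cv2.imwrite('pics/'+fn,im[:,:,::-1]); return im
E
python3 - <<'E'
from h import *
s=status.read_state()
print({k:np.round(v,3) for k,v in s.items()})
for c in ['scene','side','wrist']:
    print(c,optics.camera_info(c)); snap(c,c+'0.png')
E
```

```text
pics
{'t': np.float64(0.0), 'joint_positions': array([-0.153,  0.259,  0.021,  1.334, -0.   ,  1.418]), 'joint_vel': array([-0.   , -0.001, -0.   ,  0.001,  0.002, -0.   ]), 'tau': array([-0.0000e+00, -5.5564e+01,  3.4454e+01,  1.3000e-02, -0.0000e+00,
        0.0000e+00]), 'eef_pos': array([0.55 , 0.   , 0.253]), 'ee_rot': array([-3.141e+00,  0.000e+00,  2.000e-03]), 'force': array([-0.168, -0.009, -0.158]), 'torque': array([-0.014, -0.   , -0.018]), 'finger_gap': np.float64(0.999)}
scene {'fx': 624.5412196145213, 'fy': 624.5412196145213, 'cx': 326.3579457494814, 'cy': 236.2830976798449, 'eye': array([-0.09200445, -1.30004747,  0.73782377]), 'attitude': array([ 1.11182569, -0.24826923, -0.38731601])}
side {'fx': 562.7120211159225, 'fy': 562.7120211159225, 'cx': 316.63981956252235, 'cy': 238.8736074790233, 'eye': array([ 0.43290657, -1.1430771 ,  0.93279424]), 'attitude': array([ 0.9203529 , -0.04510711, -0.04574726])}
wrist {'fx': 408.2215031914349, 'fy': 408.2215031914349, 'cx': 318.3219791615801, 'cy': 236.62181269881393, 'eye': array([0.5501967 , 0.07873464, 0.37445156]), 'attitude': array([-0.31489732,  0.00202458, -0.00108354])}
```

View pics/scene0.png

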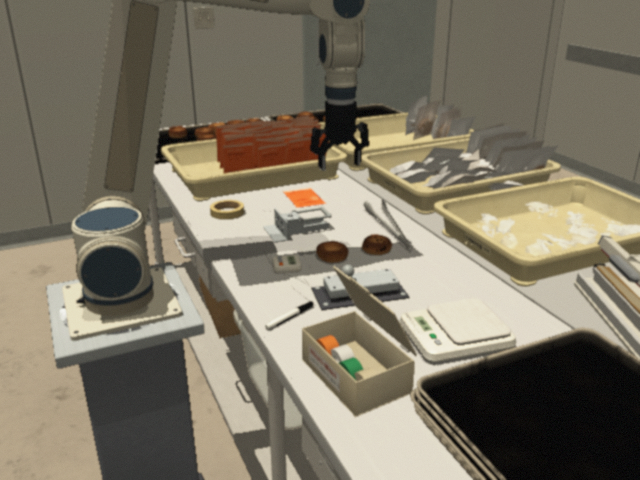

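View pics/side0.png

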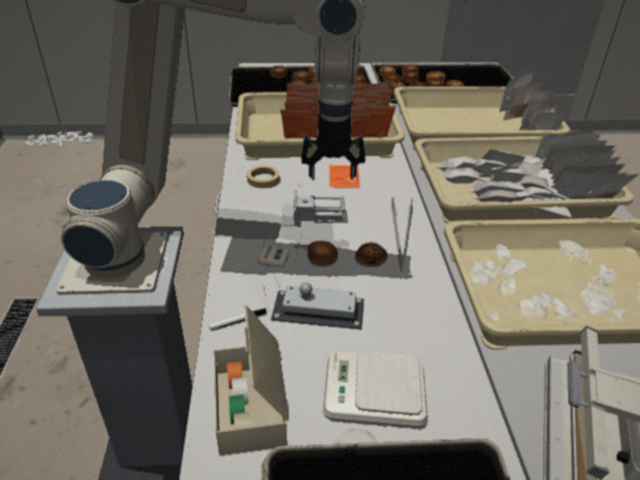

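View pics/wrist0.png

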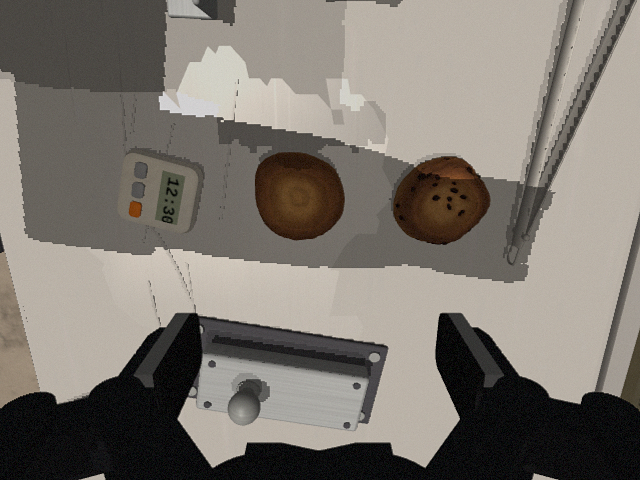

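```bash
cat >> h.py <<'E'
from scipy.spatial.transform import Rotation as R
from scipy.optimize import least_squares
def proj(ci,P):
    P=np.atleast_2d(P); q=(P-ci['eye'])@R.from_rotvec(ci['attitude']).as_matrix()
    return np.c_[ci['cx']+ci['fx']*q[:,0]/-q[:,2], ci['cy']-ci['fy']*q[:,1]/-q[:,2]]
def ray(ci,u,v):
    d=np.array([(u-ci['cx'])/ci['fx'],-(v-ci['cy'])/ci['fy'],-1.]); return R.from_rotvec(ci['attitude']).apply(d)
def atz(ci,u,v,z):
    d=ray(ci,u,v); return ci['eye']+d*(z-ci['eye'][2])/d[2]
E
python3 - <<'E'
from h import *
for c in ['side','wrist']:
    im=optics.snapshot(c) ; ci=optics.camera_info(c)
    for n in ['coupler','mount','foot','timer','cake_a','tape_roll','marker','scale','sachet_0','handle_grip']:
        for r in optics.trace(c,n)[:2]:
            ys,xs=np.nonzero(r['region']); 
            print(c,n,round(r['confidence'],2),r['box'],len(xs),np.round(atz(ci,xs.mean(),ys.mean(),0.02),3) if len(xs) else '')
im=cv2.imread('pics/side0.png'); cv2.imwrite('pics/sidec.png',cv2.resize(im[150:350,190:430],None,fx=3.3,fy=3,interpolation=2))
E
```

```text
side coupler 0.92 [281.5, 194.4, 344.5, 228.3] 1259 [0.511 0.192 0.02 ]
side coupler 0.29 [328.1, 162.0, 359.0, 191.1] 631 [0.62  0.382 0.02 ]
side mount 0.71 [283.3, 283.6, 357.5, 315.6] 1962 [ 0.512 -0.183  0.02 ]
side timer 0.64 [260.0, 245.2, 288.0, 263.9] 446 [ 0.406 -0.012  0.02 ]
side cake_a 0.84 [307.2, 239.2, 336.0, 264.7] 607 [ 0.531 -0.002  0.02 ]
side cake_a 0.6 [353.3, 243.8, 388.6, 264.0] 602 [ 0.658 -0.014  0.02 ]
side tape_roll 0.71 [311.4, 197.3, 342.4, 209.6] 76 [0.584 0.221 0.02 ]
side tape_roll 0.7 [245.5, 162.4, 277.7, 186.9] 560 [0.374 0.384 0.02 ]
side marker 0.74 [211.2, 305.5, 268.3, 327.7] 299 [ 0.319 -0.235  0.02 ]
side scale 0.74 [321.3, 352.8, 428.6, 425.5] 6871 [ 0.609 -0.438  0.02 ]
side scale 0.25 [258.0, 244.5, 288.5, 266.2] 496 [ 0.406 -0.011  0.02 ]
side sachet_0 0.67 [329.3, 162.1, 358.4, 190.2] 575 [0.619 0.38  0.02 ]
side handle_grip 0.52 [313.8, 197.4, 344.3, 211.5] 194 [0.579 0.228 0.02 ]
wrist coupler 0.9 [163.9, 0.0, 214.5, 17.2] 900 [0.452 0.149 0.02 ]
wrist mount 0.67 [194.3, 337.8, 370.0, 429.1] 11393 [ 0.51  -0.201  0.02 ]
wrist foot 0.7 [189.8, 316.4, 391.1, 428.0] 16470 [ 0.516 -0.186  0.02 ]
wrist timer 0.92 [115.0, 148.3, 199.9, 234.9] 5745 [0.409 0.006 0.02 ]
wrist timer 0.42 [188.8, 315.6, 389.8, 431.1] 16627 [ 0.516 -0.186  0.02 ]
wrist cake_a 0.91 [394.2, 153.2, 492.6, 242.4] 6306 [ 0.658 -0.003  0.02 ]
wrist cake_a 0.69 [188.3, 314.3, 389.9, 431.1] 16660 [ 0.516 -0.186  0.02 ]
wrist scale 0.39 [186.4, 314.7, 388.2, 432.5] 16495 [ 0.516 -0.186  0.02 ]
```

View pics/sidec.png

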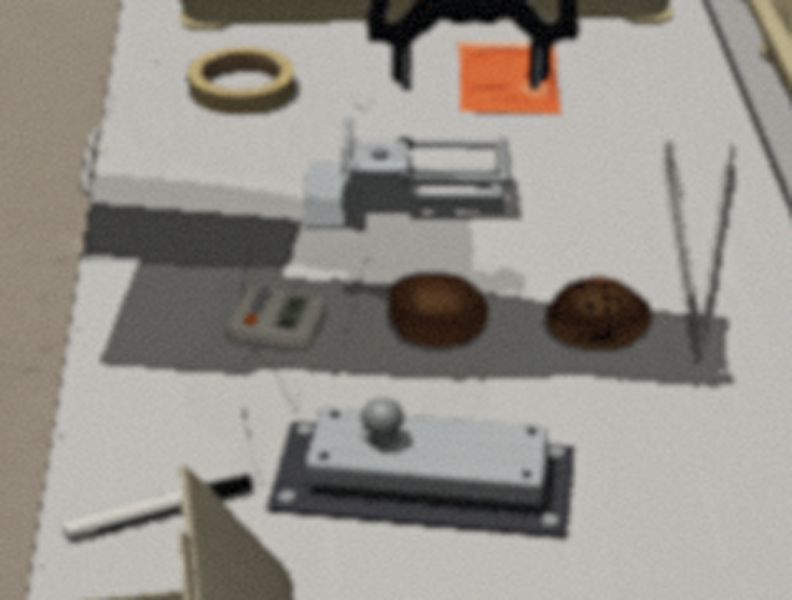

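Emit:
{"api": "drive_tool", "payload": {"plan": [-1,-3,0,0,0,0,100,-1,-3,0,0,0,0,100,0,-3,0,0,0,0,100,0,-2,0,0,0,0,100,0,0,0,0,0,0,100,0,0,0,0,0,0,100]}}

```text
t: 1.75
eef_pos: [0.5298, 0.1109, 0.2533]
ee_rot: [3.141, 0.003, 0.0]
force: [0.3, -1.1, 0.3]
finger_gap: 1.002
```

Run:
```python
from h import *
ci=optics.camera_info('wrist');print(ci['eye'],ci['attitude'],status.read_state()['eef_pos'])
snap('wrist','w1.png')
```

```text
[0.52994906 0.18961093 0.37498216] [-0.31524052  0.00045258  0.00089394] [0.52983727 0.11087129 0.25329484]
```

View pics/w1.png

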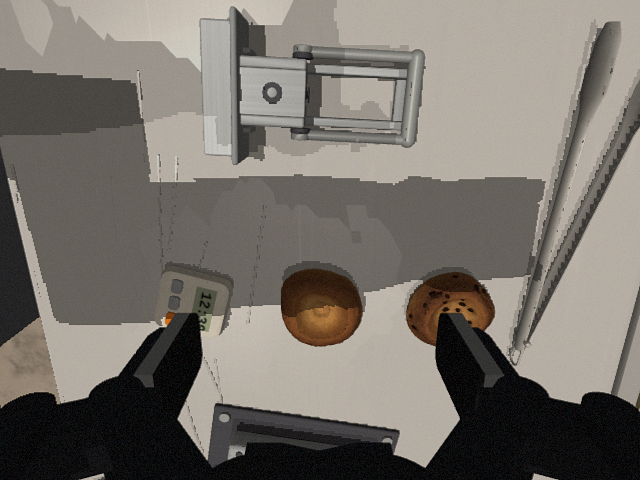

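Run:
```python
from h import *
im=cv2.imread('pics/w1.png'); cv2.imwrite('pics/w1c.png',cv2.resize(im[0:175,190:430],None,fx=3.3333,fy=3.3333,interpolation=2))
```

```text
(no output)
```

View pics/w1c.png

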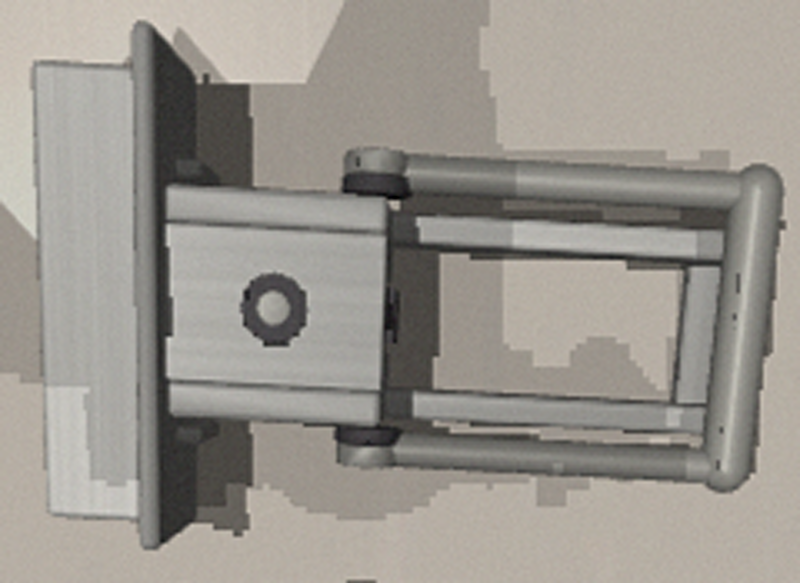

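```bash
cat > fit.py <<'E'
from h import *
ci={'fx':408.2215031914349,'fy':408.2215031914349,'cx':318.3219791615801,'cy':236.62181269881393,'eye':np.array([0.52994906,0.18961093,0.37498216]),'attitude':np.array([-0.31524052,0.00045258,0.00089394])}
M=np.array([[-65,55,-23],[-65,-55,-23],[0,0,22],[-27.5,-55,28],[-27.5,55,28]])/1e3
px=np.array([[200.8,18.6],[204.7,153.9],[271.9,92.1],[235.6,164.4],[232,6.6],[415,98.4]])
def W(p,M): 
    c,s=np.cos(p[2]),np.sin(p[2]); return np.c_[p[0]+c*M[:,0]-s*M[:,1],p[1]+s*M[:,0]+c*M[:,1],.028+M[:,2]]
def f(p):
    g=np.array([[.022+.085*np.cos(p[3]),0,.014+.085*np.sin(p[3])]])
    return (proj(ci,W(p,np.r_[M,g]))-px).ravel()
r=least_squares(f,[.48,.2,0,0.05]);print(r.x,np.round(r.fun.reshape(-1,2),1))
p=r.x
g=np.array([[.022+.085*np.cos(p[3]),0,.014+.085*np.sin(p[3])],[.022,0,.014],[.11,0,-.024]])
print(W(p,g))
E
python3 fit.py
```

```text
[ 0.49542733  0.19775273 -0.04536366  0.25799243] [[-1.6 -0.8]
 [-0.1  1. ]
 [ 0.7 -0.1]
 [-0.   0.6]
 [ 0.9 -0.7]
 [-0.1  0.2]]
[[0.599507   0.19302805 0.06368689]
 [0.5174047  0.19675507 0.042     ]
 [0.60531417 0.19276444 0.004     ]]
```

```bash
cat >> fit.py <<'E'
cs=optics.camera_info('side')
for q in [0,.15,.26,.35]:
    g=np.array([[.022+.085*np.cos(q),y,.014+.085*np.sin(q)] for y in (.03,-.03)]+[[.0,0,.022],[-.065,-.055,-.023]])
    print(q,np.round((proj(cs,W(p,g))-[190,150])*[3.3,3]))
E
python3 fit.py|tail -16
```

```text
0 [[501. 142.]
 [504. 177.]
 [379. 152.]
 [302. 223.]]
0.15 [[500. 131.]
 [504. 166.]
 [379. 152.]
 [302. 223.]]
0.26 [[499. 123.]
 [502. 158.]
 [379. 152.]
 [302. 223.]]
0.35 [[496. 117.]
 [500. 151.]
 [379. 152.]
 [302. 223.]]
```

Run:
```python
from h import *
im=cv2.imread('pics/side0.png'); cv2.imwrite('pics/sided.png',cv2.resize(im[180:235,275:355],None,fx=10,fy=10,interpolation=2))
```

```text
(no output)
```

View pics/sided.png

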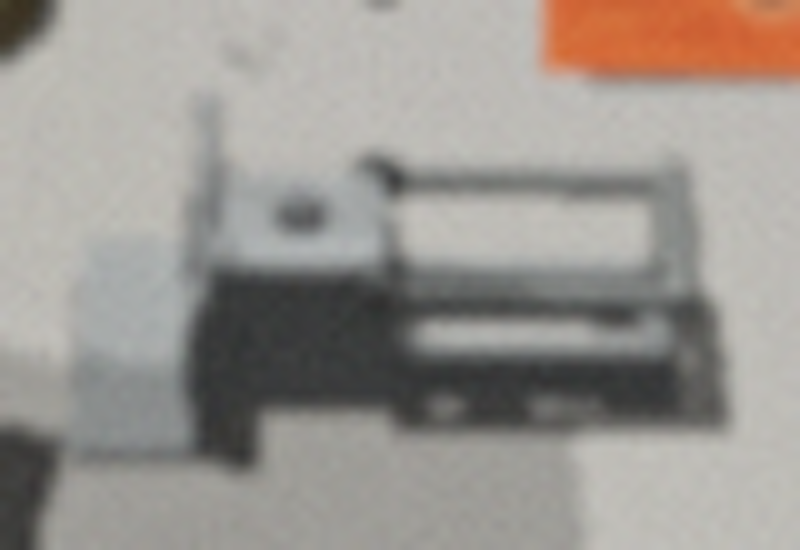

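```bash
cat >> fit.py <<'E'
print('----')
sp=np.array([[30.2,21.2],[.7,0]]) 
S=np.array([[0,0,22],[107,30,14],[107,-30,14],[-65,-55,-23],[25,-25,20]])/1e3
spx=np.array([[305,201.2],[342.2,198],[343,208.3],[282.5,225],[313.5,206.8]])
px[5]=[413,98.4]
def f2(p,q=None):
    g=np.array([[.022+.085*np.cos(p[3]),0,.014+.085*np.sin(p[3])]])
    Sg=S.copy()
    Sg[1:3,0]=g[0,0];Sg[1:3,2]=g[0,2]
    return np.r_[(proj(ci,W(p,np.r_[M,g]))-px-p[4:6]).ravel(),(proj(cs,W(p,Sg))-spx-p[6:8]).ravel(), np.array(p[4:8])/2]
r=least_squares(f2,[.48,.2,0,0.05,0,0,0,0]);print(r.x,np.round(r.fun[:22].reshape(-1,2),1))
E
python3 fit.py|sed '1,/----/d'
```

```text
[ 0.49495308  0.19691937 -0.04399453  0.03343927 -0.55958076  1.24693897
 -0.43560047 -0.4752569 ] [[-1.6 -0.8]
 [ 0.1  0.8]
 [ 0.7 -0.1]
 [ 0.1  0.5]
 [ 0.8 -0.5]
 [-0.2  0.4]
 [ 0.1 -0. ]
 [-0.2 -0.7]
 [ 0.1  0.6]
 [-0.6  0.1]
 [ 0.5 -0.1]]
```

Emit:
{"api": "drive_tool", "payload": {"plan": [2.4,-2.7,2,0,0,0,60,2.4,-2.7,3,0,0,0,60,2.4,-2.7,3,0,0,0,60,0,0,3,0,0,0.044,60,0,0,2,0,0,0,60,0,0,0,0,0,0,60,0,0,0,0,0,0,60]}}

```text
t: 2.38
eef_pos: [0.5964, 0.1838, 0.1294]
ee_rot: [3.14, -0.07, -0.004]
force: [0.7, 0.3, 0.9]
finger_gap: 0.6
```

Run:
```python
from h import *
ci=optics.camera_info('wrist');s=status.read_state();print(s['eef_pos'],s['ee_rot'])
print(R.from_rotvec(s['ee_rot']).as_matrix().round(3))
snap('wrist','w2.png')
snap('side','s2.png')
```

```text
[0.59639325 0.18381038 0.12943939] [ 3.14021886 -0.07048019 -0.00357773]
[[ 0.999 -0.045 -0.002]
 [-0.045 -0.999 -0.001]
 [-0.002  0.001 -1.   ]]
```

View pics/w2.png

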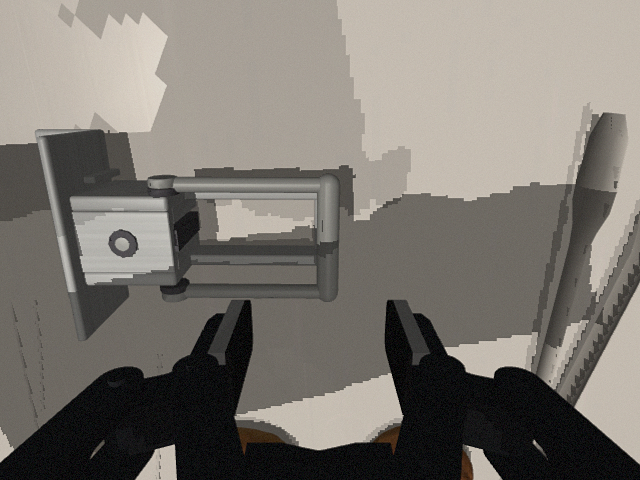

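View pics/s2.png

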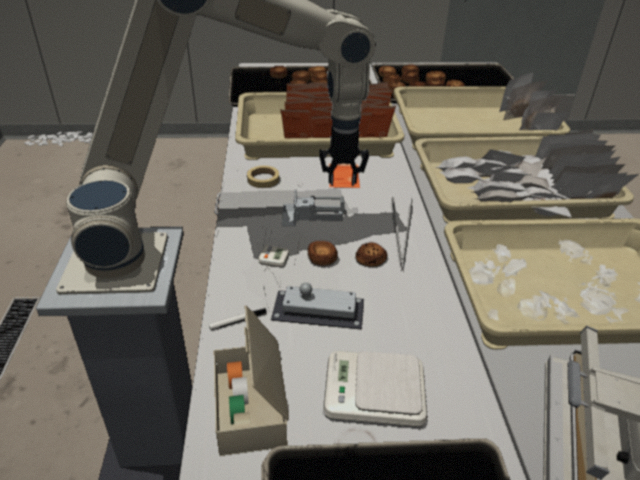

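Run:
```python
from h import *
ci=optics.camera_info('wrist')
for u,v,z in [(328,238,.045),(328,238,.05),(123,243,.050)]: print(atz(ci,u,v,z))
```

```text
[0.60339111 0.19391092 0.045     ]
[0.60333479 0.19556178 0.05      ]
[0.49537349 0.1978415  0.05      ]
```

Emit:
{"api": "drive_tool", "payload": {"plan": [0.5,-0.9,1,0,0,0,50,0,0,2.5,0,0,0,50,0,0,2.5,0,0,0,50,0,0,1.5,0,0,0,50,0,0,0.6,0,0,0,50,0,0,0,0,0,0,50]}}

```text
t: 2.98
eef_pos: [0.6019, 0.1938, 0.0483]
ee_rot: [3.141, -0.069, -0.002]
force: [0.2, -0.5, 0.1]
finger_gap: 0.502
```

Run:
```python
from h import *
s=status.read_state();print(s['eef_pos'],s['ee_rot'],s['force'])
snap('wrist','w3.png')
```

```text
[0.60189129 0.19381661 0.04831203] [ 3.14066299e+00 -6.91594098e-02 -1.57908362e-03] [ 0.2388398  -0.53256191  0.13726754]
```

View pics/w3.png

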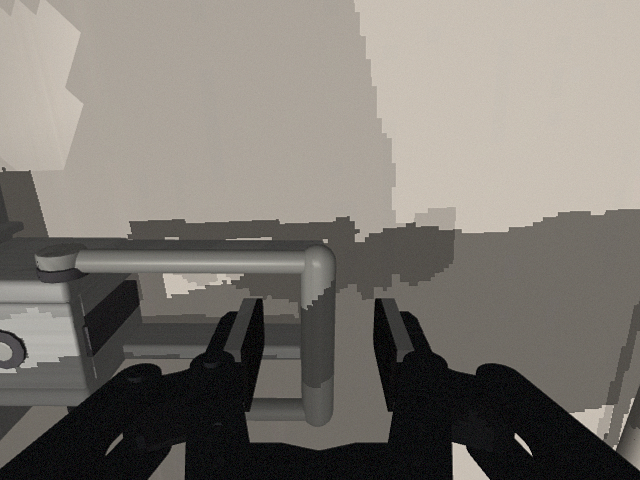

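Emit:
{"api": "drive_tool", "payload": {"plan": [0,0,0,0,0,0,0,0,0,0,0,0,0,0,0,0,0,0,0,0,0,0,0,0,0,0,0,0,0,0,0,0,0,0,0]}}

```text
t: 3.45
eef_pos: [0.6026, 0.1939, 0.0504]
ee_rot: [-3.14, 0.069, -0.003]
force: [-1.3, 0.1, 6.2]
finger_gap: 0.113
```

Emit:
{"api": "drive_tool", "payload": {"plan": [-0.02,0,-0.42,0,0.05,0,0,-0.03,0,-0.42,0,0.05,0,0,-0.03,0,-0.42,0,0.05,0,0,-0.03,0,-0.42,0,0.05,0,0,0,0,0,0,0,0,0]}}

```text
t: 3.87
eef_pos: [0.599, 0.194, 0.0671]
ee_rot: [3.12, -0.068, 0.319]
force: [-1.5, -0.2, 2.0]
finger_gap: 0.112
```

Run:
```python
from h import *
s=status.read_state();print(s)
snap('wrist','w4.png');snap('side','s4.png')
im=cv2.imread('pics/s4.png'); cv2.imwrite('pics/s4.png',cv2.resize(im[150:240,240:400],None,fx=5,fy=5,interpolation=2))
```

```text
{'t': 3.8667, 'joint_positions': array([ 0.20133108,  0.39875333, -0.29588121,  0.67811551, -0.04880444,
        1.81081254]), 'joint_vel': array([-0.01039167,  0.03721935,  0.07022144,  0.10467173,  0.02038042,
       -0.00749285]), 'tau': array([ 8.00635144e-01, -6.21396804e+01,  2.78013271e+01, -2.78065369e+00,
       -1.99033166e-01,  2.47127441e-02]), 'eef_pos': array([0.59903974, 0.1940072 , 0.06707962]), 'ee_rot': array([ 3.1204528 , -0.06793474,  0.31923864]), 'force': array([-1.4979705 , -0.18960351,  1.99939672]), 'torque': array([-0.02143602,  0.22287694,  0.00719969]), 'finger_gap': 0.11208351872104397}
```

View pics/w4.png

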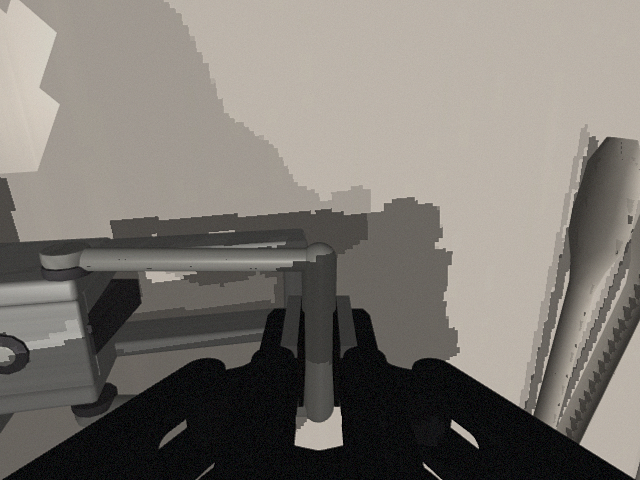

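View pics/s4.png

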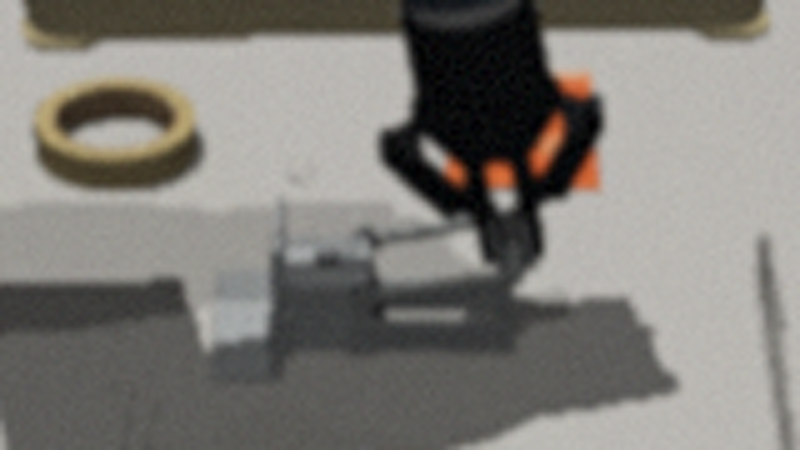

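Emit:
{"api": "drive_tool", "payload": {"plan": [-0.03,0,-0.42,0,0.05,0,0,-0.03,0,-0.42,0,0.05,0,0,-0.03,0,-0.42,0,0.05,0,0,-0.03,0,-0.42,0,0.05,0,0,-0.03,0,-0.42,0,0.05,0,0,-0.03,0,-0.42,0,0.05,0,0,-0.03,0,-0.42,0,0.05,0,0,-0.03,0,-0.42,0,0.05,0,0,-0.03,0,-0.42,0,0.05,0,0,0,0,0,0,0,0,0]}}

```text
t: 4.8
eef_pos: [0.5819, 0.1946, 0.0987]
ee_rot: [2.963, -0.064, 0.999]
force: [-2.2, -0.8, -0.5]
finger_gap: 0.113
```

Emit:
{"api": "drive_tool", "payload": {"plan": [-0.03,0,-0.42,0,0.05,0,0,-0.03,0,-0.42,0,0.05,0,0,0,0,0,0,0,0,0]}}

```text
t: 5.05
eef_pos: [0.5773, 0.1949, 0.1054]
ee_rot: [2.907, -0.064, 1.146]
force: [1.1, -0.1, 2.1]
finger_gap: 0.111
```

Run:
```python
from h import *
s=status.read_state();print(s)
snap('wrist','w5.png');snap('side','s5.png')
im=cv2.imread('pics/s5.png'); cv2.imwrite('pics/s5.png',cv2.resize(im[130:240,240:400],None,fx=5,fy=5,interpolation=2))
```

```text
{'t': 5.05, 'joint_positions': array([ 0.28794386,  0.21260086, -0.78243241, -0.14704352, -0.22419128,
        1.81749582]), 'joint_vel': array([-0.01209296,  0.00393395,  0.06744197,  0.13253631,  0.01994639,
        0.00418407]), 'tau': array([  1.12079423, -43.00416112,  23.52234364,  -7.04227388,
        -0.45865609,  -0.06058764]), 'eef_pos': array([0.57726344, 0.1949313 , 0.10535556]), 'ee_rot': array([ 2.90716636, -0.06368684,  1.14557582]), 'force': array([ 1.12628419, -0.14089768,  2.10011605]), 'torque': array([-0.08539427,  0.34650352, -0.16691965]), 'finger_gap': 0.11063086633150652}
```

View pics/w5.png

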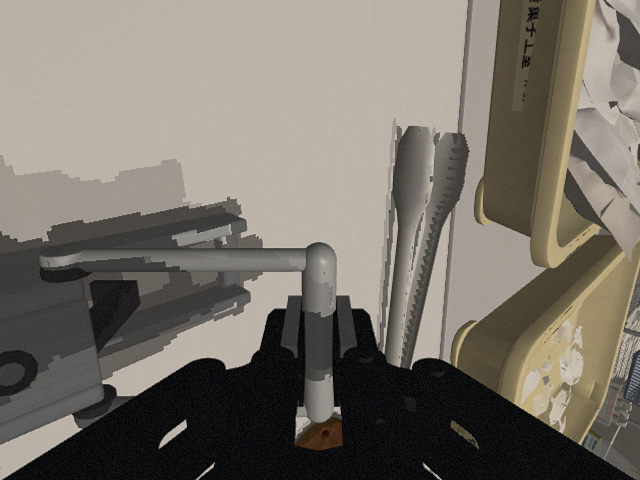

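View pics/s5.png

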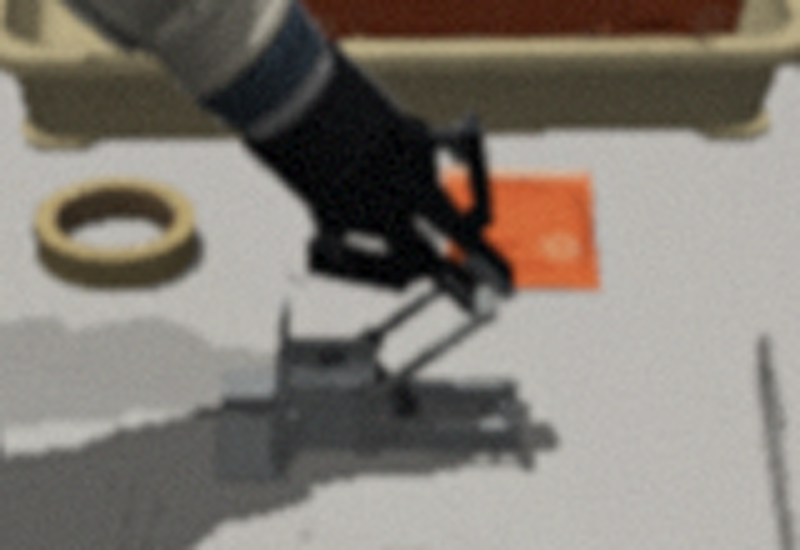

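Emit:
{"api": "drive_tool", "payload": {"plan": [0,0,0,0,0,0,40,0,0,0,0,0,0,40,0,0,0,0,0,0,40,0,0,-1,0,0,0,40,0,0,-2,0,0,0,40,0,0,-2,0,0,0,40,0,0,-2,0,0,0,40,0,0,0,0,0,0,40]}}

```text
t: 5.82
eef_pos: [0.5278, 0.1972, 0.1595]
ee_rot: [2.907, -0.064, 1.149]
force: [0.6, -0.0, -0.8]
finger_gap: 0.4
```

Run:
```python
from h import *
s=status.read_state();print(s['eef_pos'],s['ee_rot'],s['force'])
snap('wrist','w6.png')
```

```text
[0.5278328  0.19723702 0.15945708] [ 2.90741664 -0.06350707  1.14865201] [ 0.63357287 -0.02076012 -0.75610551]
```

View pics/w6.png

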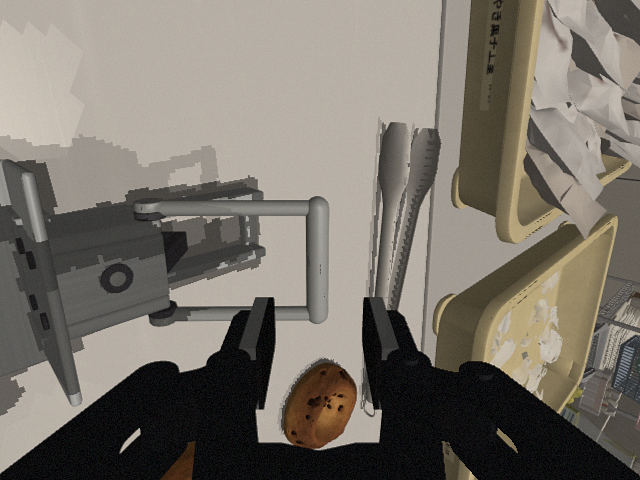

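Emit:
{"api": "drive_tool", "payload": {"plan": [0,0,-2,0,-0.125,0,90,0,0,-2,0,-0.125,0,90,0,0,0,0,-0.125,0,90,0,0,0,0,-0.125,0,90,0,0,0,0,-0.125,0,90,0,0,0,0,-0.125,0,90,0,0,0,0,0,-0.12,90,0,0,0,0,0,-0.12,90,0,0,0,0,0,-0.12,90,0,0,0,0,0,-0.12,90]}}

```text
t: 6.7
eef_pos: [0.513, 0.198, 0.1755]
ee_rot: [3.045, 0.685, 0.105]
force: [0.6, -0.4, -0.3]
finger_gap: 0.899
```

Emit:
{"api": "drive_tool", "payload": {"plan": [0,0,0,0,0,-0.12,90,0,0,0,0,0,-0.12,90,0,0,0,0,0,-0.12,90,0,0,0,0,0,-0.12,90,0,0,0,0,0,-0.12,90,0,0,0,0,0,-0.12,90,0,0,0,0,0,-0.12,90,0,0,0,0,0,-0.12,90,0,0,0,0,0,-0.12,90,0,0,0,0,0,0,90]}}

```text
t: 7.53
eef_pos: [0.5127, 0.1981, 0.1759]
ee_rot: [2.237, 2.131, 0.075]
force: [0.2, 0.4, 0.4]
finger_gap: 0.9
```

Run:
```python
from h import *
ci=optics.camera_info('wrist')
s=status.read_state();print(s['eef_pos'],s['force'],s['finger_gap']);print(R.from_rotvec(s['ee_rot']).as_matrix().round(3))
print(ci)
snap('wrist','w7.png')
```

```text
[0.51269208 0.19810536 0.1759012 ] [0.17664998 0.4209539  0.41429808] 0.9001004037138919
[[ 0.048  0.996  0.07 ]
 [ 0.999 -0.048 -0.004]
 [-0.     0.071 -0.998]]
{'fx': 408.2215031914349, 'fy': 408.2215031914349, 'cx': 318.3219791615801, 'cy': 236.62181269881393, 'eye': array([0.42530317, 0.20165946, 0.29169546]), 'attitude': array([-0.3077408 , -0.29196636,  1.50072202])}
```

View pics/w7.png

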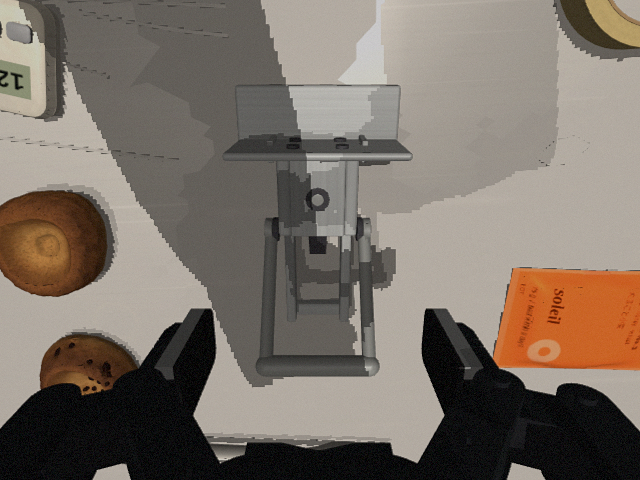

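Run:
```python
from h import *
ci=optics.camera_info('wrist')
print(atz(ci,317,199,.05))
a=atz(ci,224,157,.056);b=atz(ci,411,157,.056);print(a,b,np.arctan2(-(a-b)[0],(a-b)[1]))
a=atz(ci,237,85,.005);b=atz(ci,400,85,.005);print(a,b,np.arctan2(-(a-b)[0],(a-b)[1]))
a=atz(ci,277,160,.044);b=atz(ci,358,160,.044);print(a,b)
im=cv2.imread('pics/w7.png'); cv2.imwrite('pics/w7c.png',cv2.resize(im[75:390,210:425],None,fx=1.9*1,fy=1.9,interpolation=2))
```

```text
[0.49806845 0.1972662  0.05      ]
[0.46800019 0.14523803 0.056     ] [0.47418001 0.2530671  0.056     ] 3.084344010349145
[0.43060976 0.14827915 0.005     ] [0.43675508 0.25549743 0.005     ] 3.084339327181706
[0.47383428 0.17427901 0.044     ] [0.4766551  0.22349858 0.044     ]
```

View pics/w7c.png

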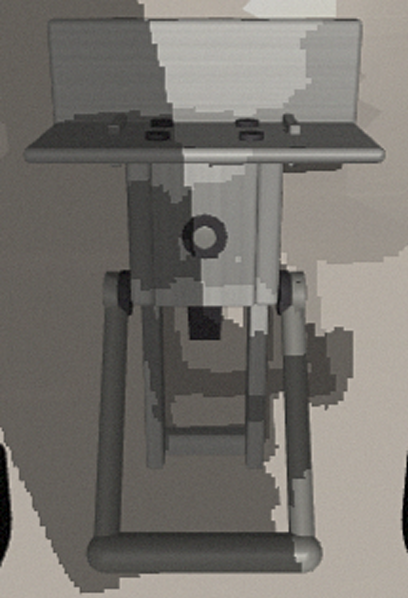

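Emit:
{"api": "drive_tool", "payload": {"plan": [0,0,0,0.07,0,0,100,-0.1,-1.6,0,0,0,0,100,0,0,2,0,0,0,100,0,0,2,0,0,0,100,0,0,2,0,0,0,100,0,0,2,0,0,0,100,0,0,0,0,0,0,100]}}

```text
t: 8.17
eef_pos: [0.4948, 0.1976, 0.0931]
ee_rot: [-2.284, -2.155, 0.006]
force: [0.1, -0.4, -0.5]
finger_gap: 0.998
```

Run:
```python
from h import *
ci=optics.camera_info('wrist')
s=status.read_state();print(s['eef_pos'],s['force'],s['finger_gap']);print(R.from_rotvec(s['ee_rot']).as_matrix().round(3))
snap('wrist','w8.png');snap('side','s8.png')
im=cv2.imread('pics/s8.png'); cv2.imwrite('pics/s8.png',cv2.resize(im[130:240,240:400],None,fx=5,fy=5,interpolation=2))
```

```text
[0.49475228 0.19756839 0.09309414] [ 0.07854407 -0.41630761 -0.51097838] 0.9977834832834156
[[ 0.058  0.998 -0.004]
 [ 0.998 -0.058 -0.001]
 [-0.001 -0.004 -1.   ]]
```

View pics/w8.png

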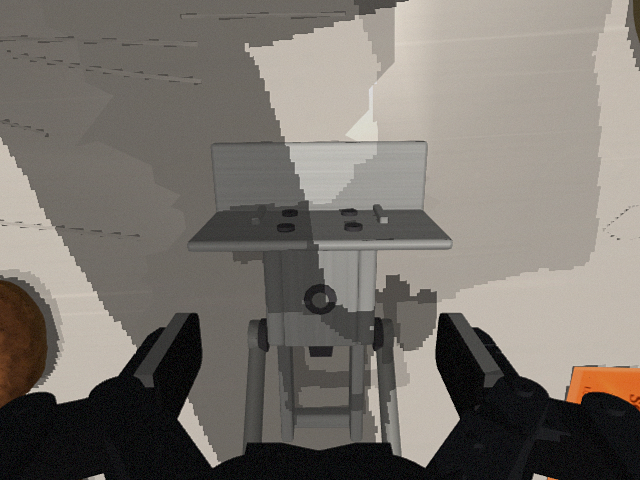

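View pics/s8.png

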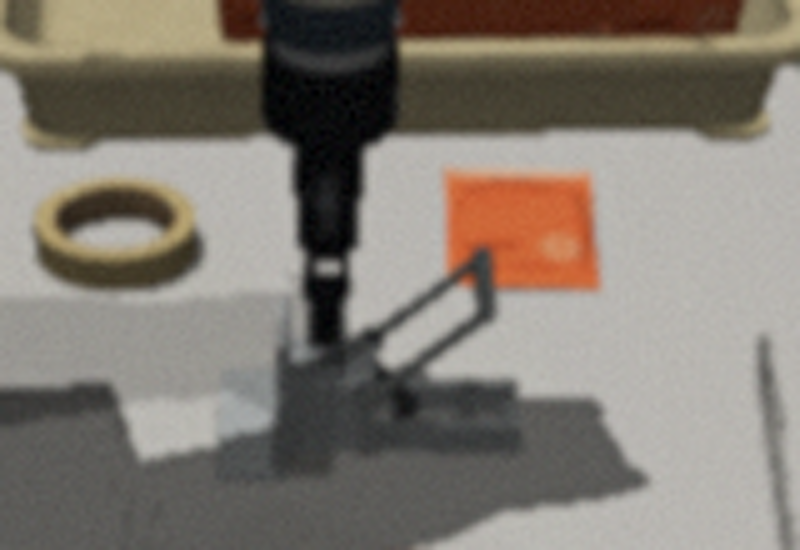

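Run:
```python
from h import *
ci=optics.camera_info('wrist')
print(atz(ci,320,299,.05), atz(ci,320,299,.052))
a=atz(ci,189,245,.056);b=atz(ci,451,245,.056);print(a,b)
```

```text
[0.50177903 0.1975732  0.05      ] [0.50077422 0.1976231  0.052     ]
[0.47049834 0.14413667 0.056     ] [0.47685283 0.25413566 0.056     ]
```

Emit:
{"api": "drive_tool", "payload": {"plan": [0,0.3,1,0,0,0,100,0,0,2,0,0,0,100,0,0,2,0,0,0,100,0,0,1,0,0,0,100,0,0,0,0,0,0,100]}}

```text
t: 8.68
eef_pos: [0.4989, 0.1977, 0.0353]
ee_rot: [-2.281, -2.16, 0.001]
force: [-1.1, -0.5, 0.7]
finger_gap: 0.998
```

Run:
```python
from h import *
s=status.read_state();print(s['eef_pos'],s['force'],s['finger_gap'])
ci=optics.camera_info('wrist');print(ci['eye'],ci['attitude'])
snap('wrist','w9.png')
```

```text
[0.49894249 0.19773095 0.03527431] [-1.11463894 -0.47709848  0.6925456 ] 0.9976233360885651
[0.41998937 0.20136828 0.15704157] [-0.2515851  -0.23689803  1.50158649]
```

View pics/w9.png

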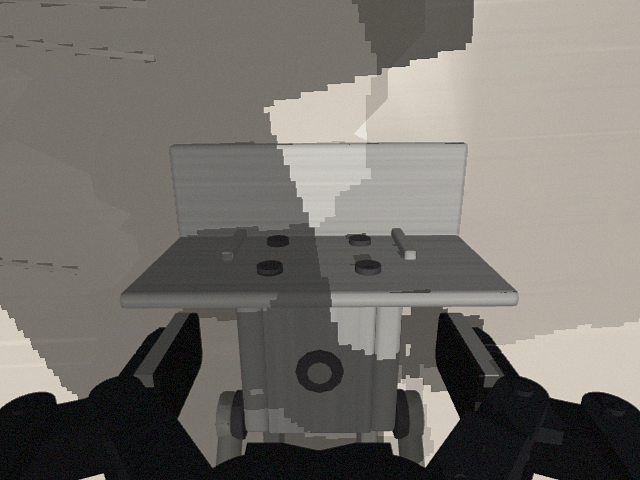

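Emit:
{"api": "drive_tool", "payload": {"plan": [0,0,0.1,0,0,0,0,0,0,0,0,0,0,0,0,0,0,0,0,0,0,0,0,0,0,0,0,0,0,0,0,0,0,0,0,0,0,0,0,0,0,0]}}

```text
t: 9.23
eef_pos: [0.5002, 0.1979, 0.0369]
ee_rot: [2.278, 2.159, 0.004]
force: [0.1, -1.7, 5.1]
finger_gap: 0.577
```

Run:
```python
from h import *
s=status.read_state();print(s['eef_pos'],s['force'],s['finger_gap'])
ci=optics.camera_info('wrist');print(ci['eye'],ci['attitude'])
print(atz(ci,319.5,372,.05))
snap('wrist','w10.png')
```

```text
[0.50017518 0.1979369  0.03690411] [ 0.1380853  -1.67291544  5.13775775] 0.5769018702246785
[0.42068168 0.20147266 0.15833814] [-0.25436519 -0.24092504  1.50185339]
[0.50094167 0.19743244 0.05      ]
```

View pics/w10.png

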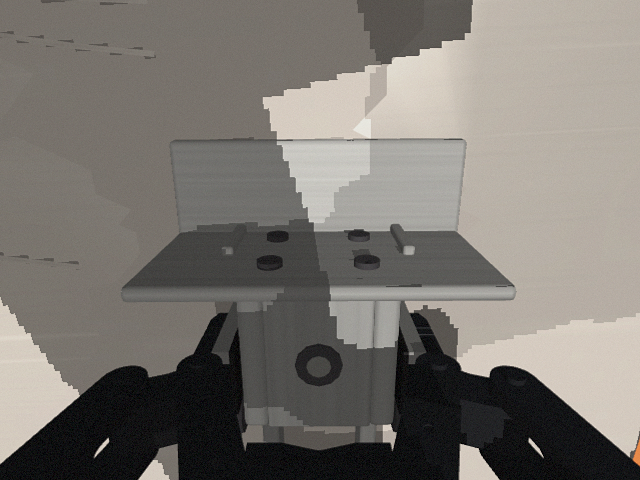

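Emit:
{"api": "drive_tool", "payload": {"plan": [0,0,-0.5,0,0,0,0,0,0,-1.5,0,0,0,0,0,0,-3,0,0,0,0,0,0,-3,0,0,0,0,0,0,-3,0,0,0,0,0,0,-3,0,0,0,0,0,0,-3,0,0,0,0,0,0,0,0,0,0,0]}}

```text
t: 9.95
eef_pos: [0.5008, 0.1984, 0.2115]
ee_rot: [2.277, 2.158, 0.013]
force: [1.6, -0.7, -6.8]
finger_gap: 0.577
```

Run:
```python
from h import *
s=status.read_state();print(s['eef_pos'],s['force'],s['torque'],s['finger_gap'])
ci=optics.camera_info('wrist');print(ci['eye'],ci['attitude'])
snap('wrist','w11.png')
```

```text
[0.50075014 0.19835339 0.21147985] [ 1.62324899 -0.74260851 -6.80314289] [-0.01572777 -0.11152529  0.03487834] 0.576899153418489
[0.42059195 0.20166617 0.33245218] [-0.257116   -0.24662271  1.5012071 ]
```

View pics/w11.png

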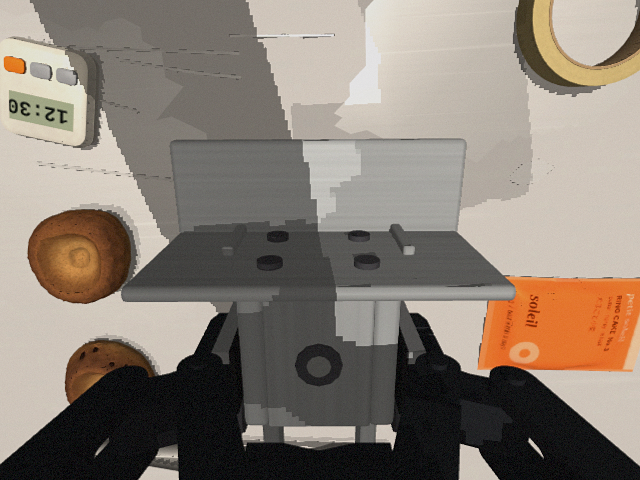

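Emit:
{"api": "drive_tool", "payload": {"plan": [-2,0.9,-0.5,0,0,0,0,-4,0.9,-0.5,0,0,0,0,-4,0.9,-0.5,0,0,0,0,-4,0.9,-0.5,0,0,0,0,-4,0.9,-0.5,0,0,0,0,-4,0.9,-0.5,0,0,0,0,-4,0.9,0,0,0,0,0,-4,0.9,0,0,0,0,0,-4,0.9,0,0,0,0,0,-3,0.9,0,0,0,0,0]}}

```text
t: 10.83
eef_pos: [0.5683, -0.1793, 0.2333]
ee_rot: [-2.28, -2.158, 0.001]
force: [-0.3, -0.0, -6.9]
finger_gap: 0.574
```

Emit:
{"api": "drive_tool", "payload": {"plan": [-2,0,0,0,0,0,0,0,0,0,0,0,0,0,0,0,0,0,0,0,0]}}

```text
t: 11.08
eef_pos: [0.5673, -0.1973, 0.2331]
ee_rot: [-2.28, -2.156, 0.0]
force: [0.2, 0.7, -8.2]
finger_gap: 0.573
```

Run:
```python
from h import *
s=status.read_state();print(s['eef_pos'],s['force'],s['torque'],s['finger_gap']);print(R.from_rotvec(s['ee_rot']).as_matrix().round(3))
ci=optics.camera_info('wrist');print(ci['eye'],ci['attitude'])
snap('wrist','w12.png')
```

```text
[ 0.56727472 -0.1972569   0.23311268] [ 0.18237985  0.71857244 -8.21669042] [ 0.0587973   0.00699847 -0.00960612] 0.5726237611339811
[[ 0.056  0.998 -0.002]
 [ 0.998 -0.056  0.002]
 [ 0.002 -0.002 -1.   ]]
[ 0.48848837 -0.19380818  0.35501266] [-0.24826655 -0.23739278  1.49978243]
```

View pics/w12.png

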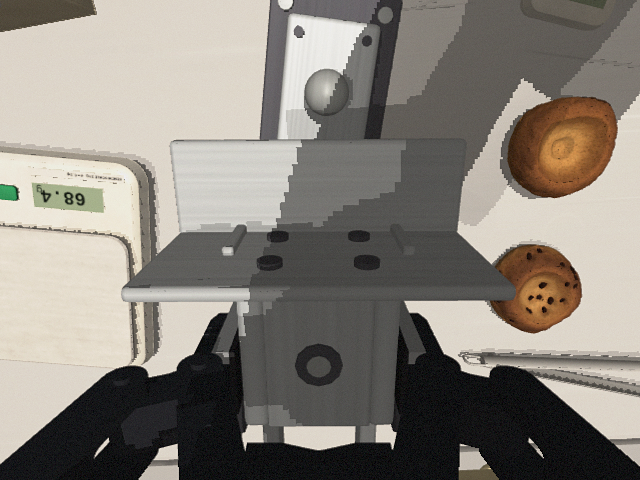

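Run:
```python
from h import *
im=cv2.imread('pics/w12.png'); cv2.imwrite('pics/w12c.png',cv2.resize(im[0:142,250:410],None,fx=4.2,fy=4.2,interpolation=2))
im=cv2.imread('pics/w0.png') if 0 else cv2.imread('pics/wrist0.png'); cv2.imwrite('pics/w0c.png',cv2.resize(im[310:435,180:395],None,fx=3.7,fy=3.7,interpolation=2))
im=cv2.imread('pics/side0.png'); cv2.imwrite('pics/s0c.png',cv2.resize(im[275:335,265:370],None,fx=7,fy=7,interpolation=2))
im=cv2.imread('pics/scene0.png'); cv2.imwrite('pics/sc0c.png',cv2.resize(im[255:315,305:415],None,fx=7,fy=7,interpolation=2))
```

```text
(no output)
```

View pics/w12c.png

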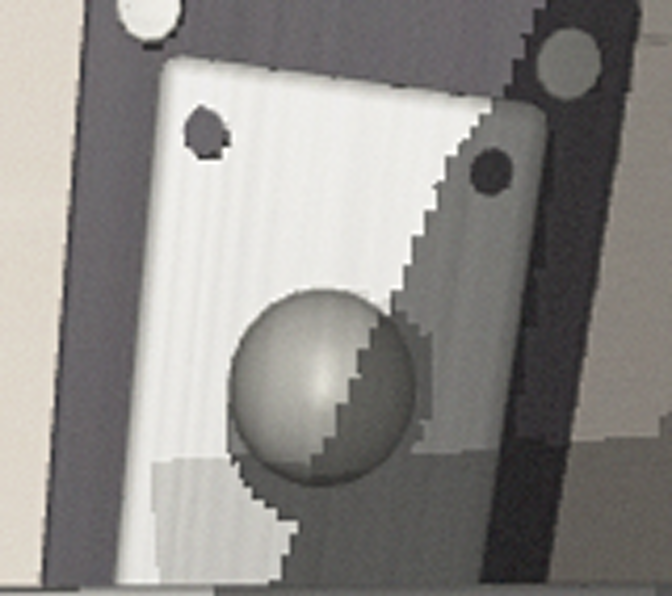

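View pics/w0c.png

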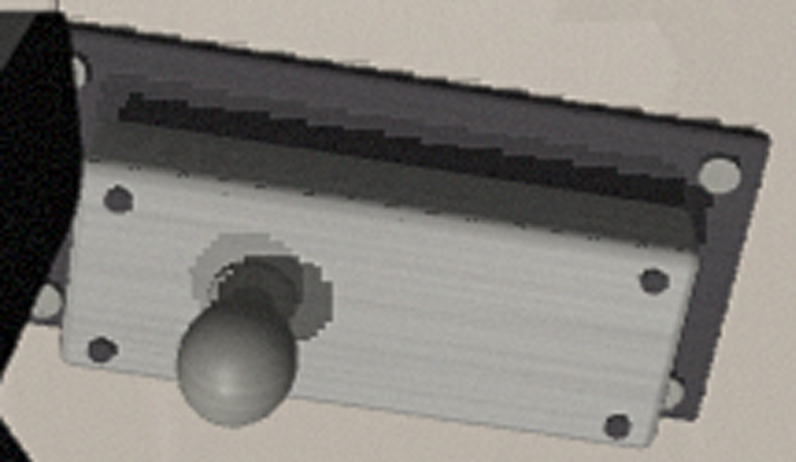

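View pics/s0c.png

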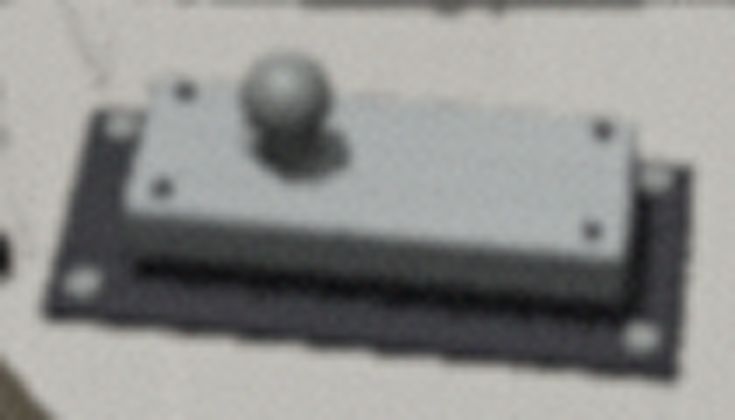

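View pics/sc0c.png

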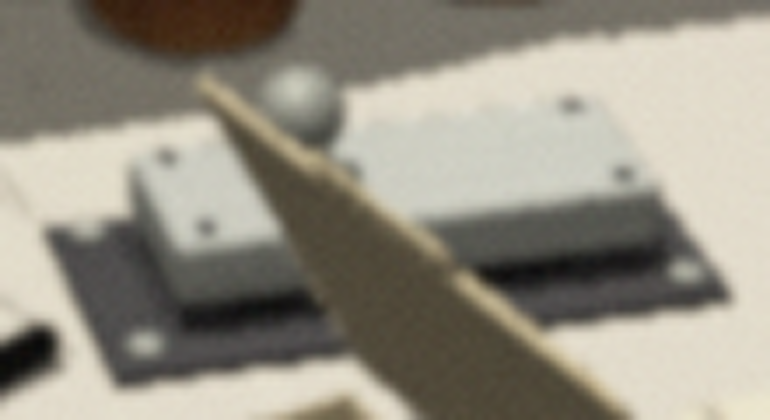

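```bash
cat > fitm.py <<'E'
from h import *
wi={'fx':408.2215,'fy':408.2215,'cx':318.322,'cy':236.6218}
w0=dict(wi,eye=np.array([0.5501967,0.07873464,0.37445156]),attitude=np.array([-0.31489732,0.00202458,-0.00108354]))
w12=dict(wi,eye=np.array([0.48848837,-0.19380818,0.35501266]),attitude=np.array([-0.24826655,-0.23739278,1.49978243]))
side=optics.camera_info('side');scene=optics.camera_info('scene')
B=[0,0,0];c=lambda x,y:[x/1e3,y/1e3,-.024]
D=[(w12,'w',[(B,326.7,92.4),(c(-50,-33),288.1,13.6),(c(-50,33),380.2,25.5)]),
(w0,'w',[(B,244.1,408.4),(c(115,-33),355.7,430.8),(c(115,33),368.4,378.9),(c(-50,-33),196.8,407.3)]),
(side,'s',[(B,305.9,288.7),(c(-50,-33),283.3,305.3),(c(115,-33),355.3,311.4),(c(115,33),356,291.9)]),
(scene,'c',[(B,348,270.3),(c(-50,33),323.6,277.9),(c(-50,-33),330.7,291.4),(c(115,33),389.6,268.9),(c(115,-33),398.6,281.4)])]
ix={'w':4,'s':6,'c':8}
def Wm(p,M):
    M=np.atleast_2d(M);a,s=np.cos(p[3]),np.sin(p[3]); return np.c_[p[0]+a*M[:,0]-s*M[:,1],p[1]+s*M[:,0]+a*M[:,1],p[2]+M[:,2]]
def f(p):
    o=[]
    for ci,k,L in D:
        e=proj(ci,Wm(p,[l[0] for l in L]))-np.array([l[1:] for l in L])-p[ix[k]:ix[k]+2]
        if k!='w': e*=1.0
        o.append(e.ravel())
    return np.r_[np.concatenate(o),p[4:]/2.]
r=least_squares(f,[.47,-.2,.06,-.1]+[0]*6);p=r.x
print(np.round(p,4));i=0
for ci,k,L in D: print(k,np.round(r.fun[i:i+2*len(L)].reshape(-1,2),1).tolist()); i+=2*len(L)
# pin
z=0.23311-.0369+.050
u=np.array([318.5,364.5])+p[4:6]*1
print('ball',p[:4],'pin corr',atz(w12,*u,z),'raw',atz(w12,318.5,364.5,z),'tcp',.5673,-.1973)
for zz in (.05,.06,.07): print(zz,'ball raw w12',atz(w12,326.7,92.4,zz))
E
python3 fitm.py
```

```text
[ 0.4793 -0.1879  0.0592 -0.1729 -0.9484 -2.9101 -1.3302  0.6803 -0.8655
  0.5785]
w [[-0.4, 0.8], [-0.7, -0.5], [0.6, -0.3]]
w [[0.5, -2.4], [0.1, 0.7], [0.7, -0.6], [-1.0, 1.6]]
s [[0.3, 0.5], [-0.8, -0.5], [-0.5, 0.2], [0.6, -0.0]]
c [[-0.3, 1.6], [-0.9, -0.8], [-0.4, -0.4], [0.2, -0.5], [1.2, 0.2]]
ball [ 0.47925704 -0.18788185  0.05921369 -0.17289473] pin corr [ 0.56423309 -0.1981844   0.24621   ] raw [ 0.56530538 -0.19795072  0.24621   ] tcp 0.5673 -0.1973
0.05 ball raw w12 [ 0.48041107 -0.18682266  0.05      ]
0.06 ball raw w12 [ 0.48067589 -0.18705169  0.06      ]
0.07 ball raw w12 [ 0.48094071 -0.18728071  0.07      ]
```

Run:
```python
from h import *
a=optics.camera_info('side');b=optics.camera_info('scene')
def tri(p,q):
    r=least_squares(lambda X:np.r_[proj(a,X)[0]-p,proj(b,X)[0]-q],[.4,-.3,.1]);print(np.round(r.x,3),np.round(r.fun,1))
tri([246,306.7],[333.6,266.4])
tri([287,407],[412,352])
```

```text
[ 0.359 -0.369  0.188] [-0.3 -0.6  0.4  0.5]
[ 0.435 -0.525  0.078] [ 1.5  2.9 -2.3 -2.3]
```

Run:
```python
from h import *
snap('side','s13.png');snap('scene','c13.png')
```

```text
(no output)
```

View pics/s13.png

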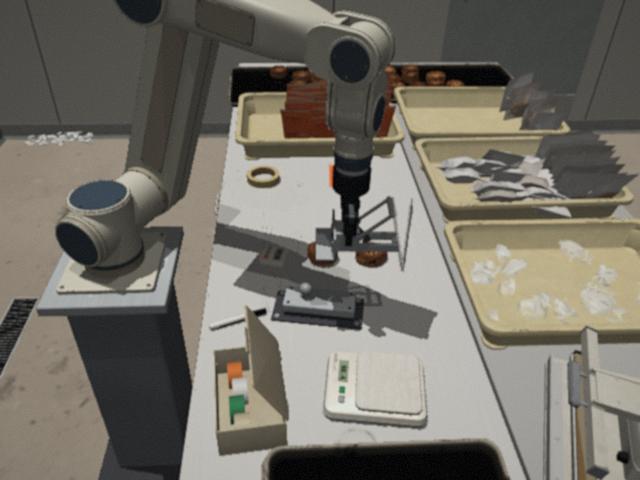

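View pics/c13.png

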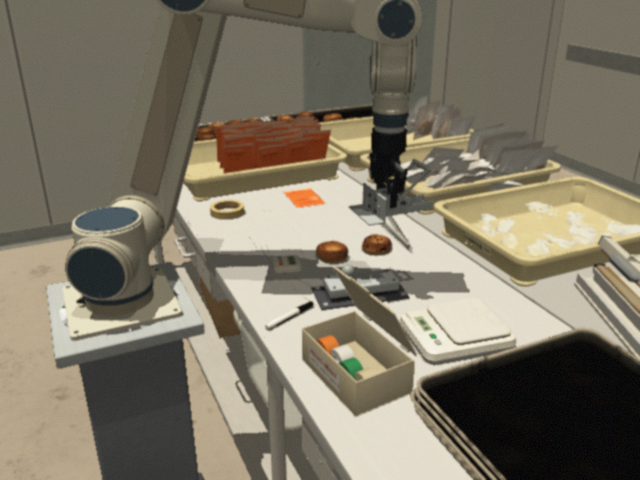

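Emit:
{"api": "drive_tool", "payload": {"plan": [0.13,-2.1,0,0,0,0,0,0.13,-2.2,1,0,0,0,0,0.13,-2.2,2,0,0,0,0,0.14,-2.0,2,0,0,0,0,0,0,2,0,0,0.06,0,0,0,1.2,0,0,0.057,0,0,0,0,0,0,0,0,0,0,0,0,0,0,0]}}

```text
t: 11.9
eef_pos: [0.4836, -0.1855, 0.1537]
ee_rot: [2.399, 2.028, 0.002]
force: [0.3, 0.2, -7.7]
finger_gap: 0.575
```

```bash
cat > st.py <<'E'
from h import *
s=status.read_state();m=R.from_rotvec(s['ee_rot']).as_matrix();print(s['t'],s['eef_pos'],s['force'].round(2),s['torque'].round(3),s['finger_gap']);print(m.round(4).tolist(),'yaw',np.arctan2(-m[0,0],m[1,0]))
E
python3 st.py
```

```text
11.9 [ 0.48356666 -0.18546969  0.15374522] [ 0.3  0.2 -7.7] [-0.048 -0.02   0.055] 0.5751062202585393
[[0.1668, 0.986, 0.0011], [0.986, -0.1668, 0.0006], [0.0007, 0.001, -1.0]] yaw -0.16757823158487165
```

Emit:
{"api": "drive_tool", "payload": {"plan": [-0.19,-0.1,0,0,0,0.006,0,0,0,1,0,0,0,0,0,0,1.5,0,0,0,0,0,0,0.6,0,0,0,0,0,0,0,0,0,0,0,0,0,0,0,0,0,0]}}

```text
t: 12.4
eef_pos: [0.4825, -0.1882, 0.1227]
ee_rot: [2.408, 2.017, 0.002]
force: [-1.0, -0.1, -6.9]
finger_gap: 0.574
```

```bash
python3 st.py
python3 - <<'E'
from h import *
snap('wrist','w14.png');a=snap('side','s14.png');b=snap('scene','c14.png')
ims=[cv2.resize(a[200:330,240:400,::-1],(800,650)[0:2])]
cv2.imwrite('pics/s14c.png',cv2.resize(a[220:325,250:390,::-1],None,fx=5.5,fy=5.5,interpolation=2))
cv2.imwrite('pics/c14c.png',cv2.resize(b[200:310,290:430,::-1],None,fx=5.4,fy=5.4,interpolation=2))
E
```

```text
12.4 [ 0.48248589 -0.18817655  0.12265269] [-0.97 -0.13 -6.87] [ 0.016 -0.003  0.02 ] 0.5744533900575471
[[0.1753, 0.9845, 0.0013], [0.9845, -0.1753, 0.0004], [0.0006, 0.0012, -1.0]] yaw -0.17625551453280716
```

View pics/s14c.png

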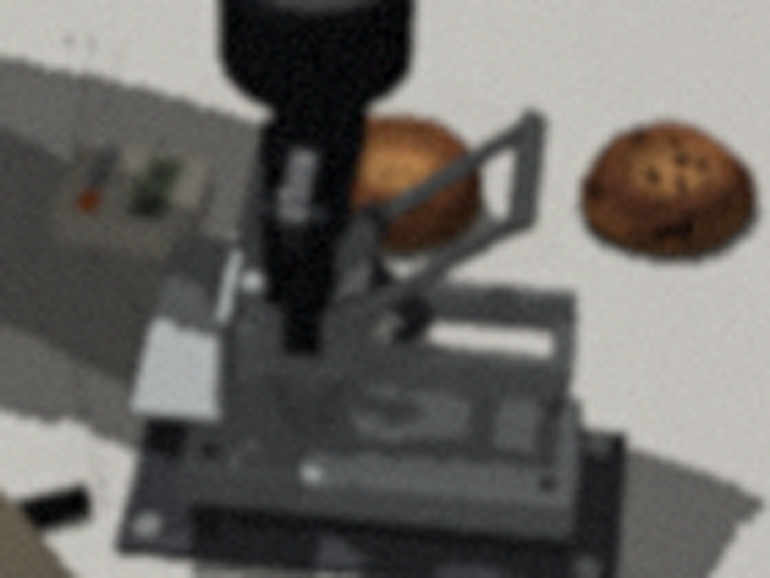

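View pics/c14c.png

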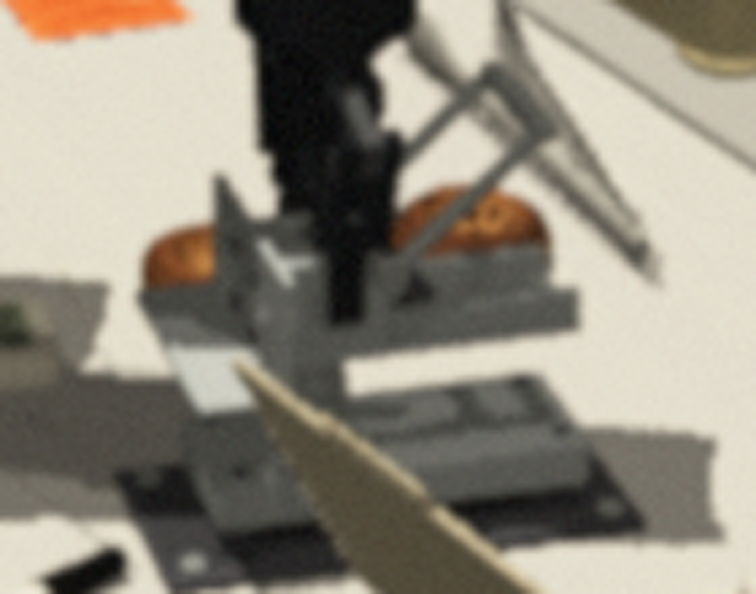

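View pics/w14.png

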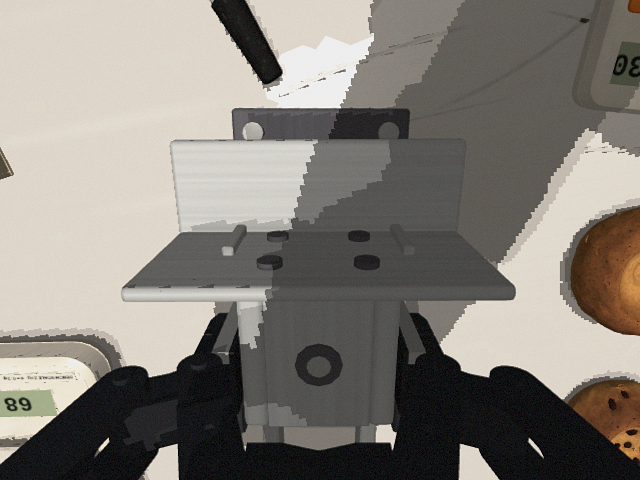

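Emit:
{"api": "drive_tool", "payload": {"plan": [0.12,-0.04,0,0,0,0,0,0,0,0.3,0,0,0,0,0,0,0.3,0,0,0,0,0,0,0.3,0,0,0,0,0,0,0.3,0,0,0,0,0,0,0.3,0,0,0,0,0,0,0,0,0,0,0]}}

```text
t: 13.13
eef_pos: [0.482, -0.1868, 0.1069]
ee_rot: [-2.409, -2.017, -0.002]
force: [-0.3, 0.2, -8.0]
finger_gap: 0.575
```

```bash
python3 st.py
```

```text
13.1333 [ 0.48200337 -0.18677654  0.10691138] [-0.29  0.25 -7.98] [ 0.028 -0.014  0.022] 0.5750140613857428
[[0.1757, 0.9844, 0.0007], [0.9844, -0.1757, 0.0007], [0.0008, 0.0006, -1.0]] yaw -0.1766475844567093
```

Emit:
{"api": "drive_tool", "payload": {"plan": [0,0,0.3,0,0,0,0,0,0,0.3,0,0,0,0,0,0,0.3,0,0,0,0,0,0,0.3,0,0,0,0,0,0,0,0,0,0,0]}}

```text
t: 13.55
eef_pos: [0.482, -0.1868, 0.095]
ee_rot: [2.409, 2.017, 0.002]
force: [-0.1, -0.2, -7.7]
finger_gap: 0.576
```

```bash
python3 st.py
```

```text
13.55 [ 0.48202395 -0.18680161  0.09498971] [-0.15 -0.22 -7.72] [-0.004  0.023 -0.015] 0.5762719962342537
[[0.1758, 0.9844, 0.0009], [0.9844, -0.1758, 0.0006], [0.0007, 0.0007, -1.0]] yaw -0.17672794704805458
```

Free entry, no side force. Continue carefully.

Emit:
{"api": "drive_tool", "payload": {"plan": [0,0,0.3,0,0,0,0,0,0,0.3,0,0,0,0,0,0,0.3,0,0,0,0,0,0,0,0,0,0,0]}}

```text
t: 13.88
eef_pos: [0.4821, -0.1868, 0.086]
ee_rot: [2.409, 2.017, 0.002]
force: [-0.3, 1.3, -7.9]
finger_gap: 0.581
```

Emit:
{"api": "drive_tool", "payload": {"plan": [0,0,0.2,0,0,0,0,0,0,0.2,0,0,0,0,0,0,0,0,0,0,0]}}

```text
t: 14.13
eef_pos: [0.4825, -0.187, 0.0828]
ee_rot: [2.408, 2.016, 0.002]
force: [-1.7, 0.5, -0.4]
finger_gap: 0.572
```

Emit:
{"api": "drive_tool", "payload": {"plan": [0,0,0.2,0,0,0,0,0,0,0,0,0,0,0]}}

```text
t: 14.3
eef_pos: [0.4825, -0.187, 0.0812]
ee_rot: [2.407, 2.016, 0.003]
force: [-4.5, 1.1, 4.9]
finger_gap: 0.576
```

Emit:
{"api": "drive_tool", "payload": {"plan": [0,0,0.15,0,0,0,0,0,0,0,0,0,0,0]}}

```text
t: 14.47
eef_pos: [0.4825, -0.187, 0.0799]
ee_rot: [2.407, 2.016, 0.003]
force: [-3.0, 2.2, 6.1]
finger_gap: 0.573
```

Emit:
{"api": "drive_tool", "payload": {"plan": [0,0,0.15,0,0,0,0,0,0,0,0,0,0,0]}}

```text
t: 14.63
eef_pos: [0.4825, -0.187, 0.0784]
ee_rot: [2.407, 2.016, 0.003]
force: [-3.4, 2.2, 6.2]
finger_gap: 0.577
```

```bash
python3 st.py
```

```text
14.6333 [ 0.48253631 -0.18701422  0.07836991] [-3.45  2.16  6.17] [0.37  0.744 0.014] 0.5766109649924457
[[0.1757, 0.9844, 0.0026], [0.9845, -0.1757, -0.0005], [-0.0, 0.0027, -1.0]] yaw -0.17656802089183454
```

Emit:
{"api": "drive_tool", "payload": {"plan": [0,0,0.15,0,0,0,0,0,0,0.15,0,0,0,0,0,0,0,0,0,0,0]}}

```text
t: 14.88
eef_pos: [0.4825, -0.187, 0.0753]
ee_rot: [2.407, 2.016, 0.003]
force: [-3.0, 2.0, 7.1]
finger_gap: 0.577
```

Emit:
{"api": "drive_tool", "payload": {"plan": [0,0,0.15,0,0,0,0,0,0,0.1,0,0,0,0,0,0,0,0,0,0,0]}}

```text
t: 15.13
eef_pos: [0.4825, -0.187, 0.073]
ee_rot: [2.407, 2.016, 0.003]
force: [-3.7, 1.9, 8.2]
finger_gap: 0.575
```

Emit:
{"api": "drive_tool", "payload": {"plan": [0,0,0.1,0,0,0,0,0,0,0,0,0,0,0]}}

```text
t: 15.3
eef_pos: [0.4826, -0.187, 0.0722]
ee_rot: [2.407, 2.015, 0.003]
force: [-5.1, 2.5, 11.2]
finger_gap: 0.575
```

```bash
python3 st.py
```

```text
15.3 [ 0.4825598  -0.18703152  0.07223183] [-5.12  2.45 11.15] [ 0.505  0.921 -0.017] 0.5748922810407368
[[0.1756, 0.9845, 0.0029], [0.9845, -0.1756, -0.0006], [-0.0001, 0.0029, -1.0]] yaw -0.17655524855441007
```

Emit:
{"api": "drive_tool", "payload": {"plan": [0,0,0.1,0,0,0,0,0,0,0,0,0,0,0]}}

```text
t: 15.47
eef_pos: [0.4825, -0.187, 0.0715]
ee_rot: [2.407, 2.015, 0.003]
force: [-5.7, 3.4, 14.3]
finger_gap: 0.572
```

```bash
python3 st.py
python3 - <<'E'
from h import *
w=snap('wrist','w15.png');a=snap('side','s15.png');b=snap('scene','c15.png')
cv2.imwrite('pics/s15c.png',cv2.resize(a[220:325,250:390,::-1],None,fx=5.5,fy=5.5,interpolation=2))
cv2.imwrite('pics/c15c.png',cv2.resize(b[200:310,290:430,::-1],None,fx=5.4,fy=5.4,interpolation=2))
E
```

```text
15.4667 [ 0.48254707 -0.18704068  0.07146828] [-5.65  3.43 14.3 ] [0.593 1.138 0.048] 0.5719247824336424
[[0.1757, 0.9844, 0.003], [0.9844, -0.1757, -0.0007], [-0.0002, 0.0031, -1.0]] yaw -0.17658229362099112
```

View pics/s15c.png

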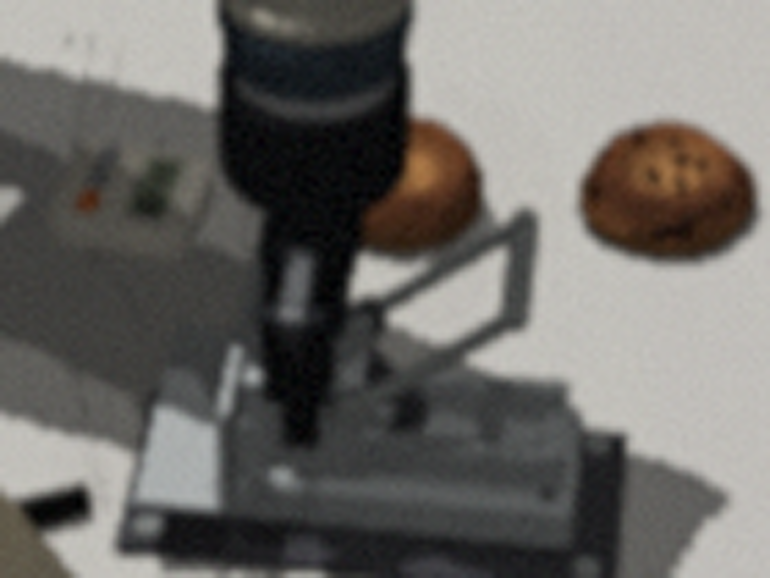

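View pics/w15.png

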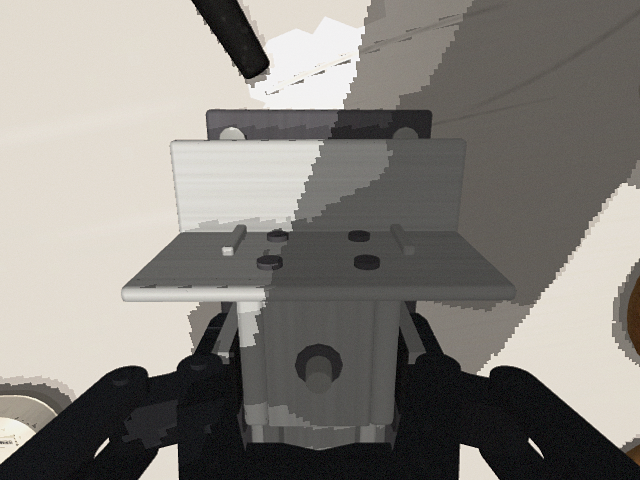

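View pics/c15c.png

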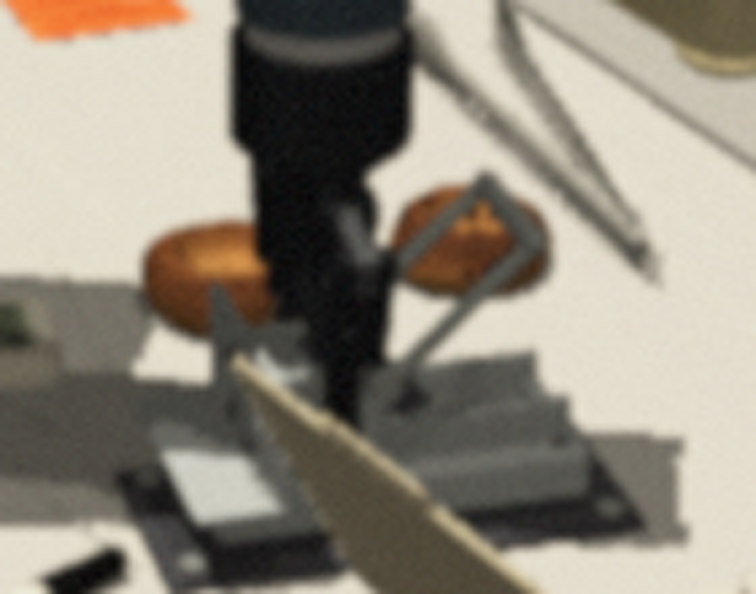

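Run:
```python
from h import *
ci=optics.camera_info('wrist'); s=status.read_state()
z0=s['eef_pos'][2]-.0369+.028
X=atz(ci,318.5,365.5,z0+.022)
for d in [.020,.022,.028,.029,.030]: print(d,proj(ci,X+[0,0,d-.022]))
for n in ['w12','w15']:
    im=cv2.imread('pics/%s.png'%n)[335:400,285:355]; cv2.imwrite('pics/%sp.png'%n,cv2.resize(im,None,fx=7,fy=7,interpolation=2))
a=cv2.imread('pics/w12p.png');b=cv2.imread('pics/w15p.png');cv2.imwrite('pics/pp.png',cv2.resize(np.hstack([a,b]),(800,371)))
```

```text
0.02 [[318.50072383 361.63119034]]
0.022 [[318.5 365.5]]
0.028 [[318.49769275 377.83200074]]
0.029 [[318.497287   380.00064705]]
0.03 [[318.49687482 382.2037245 ]]
```

View pics/pp.png

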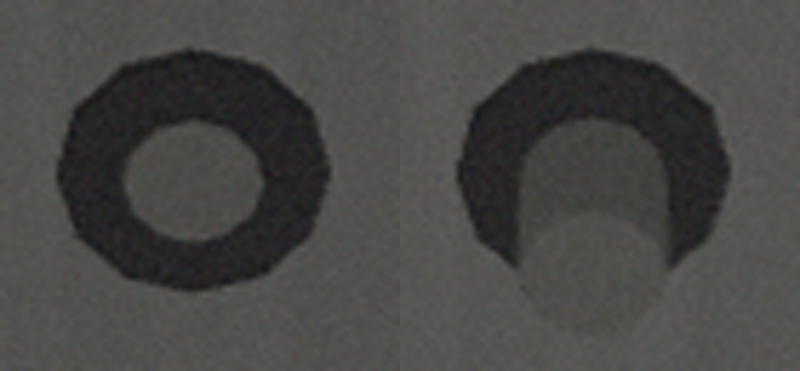

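Emit:
{"api": "drive_tool", "payload": {"plan": [0,0,-0.2,0,0,0,0,0,0,-0.2,0,0,0,0,0,0,0,0,0,0,0]}}

```text
t: 15.87
eef_pos: [0.4825, -0.187, 0.0749]
ee_rot: [2.407, 2.016, 0.003]
force: [-2.2, 0.5, 1.6]
finger_gap: 0.573
```

Emit:
{"api": "drive_tool", "payload": {"plan": [0,0,0,0,0,0,62,0,0,0,0,0,0,65,0,0,0,0,0,0,75,0,0,0,0,0,0,100,0,0,0,0,0,0,100,0,0,0,0,0,0,100]}}

```text
t: 16.37
eef_pos: [0.4824, -0.187, 0.0741]
ee_rot: [2.408, 2.016, 0.002]
force: [0.7, -0.4, -0.6]
finger_gap: 0.999
```

```bash
python3 st.py
python3 - <<'E'
from h import *
w=snap('wrist','w16.png')
E
```

```text
16.3667 [ 0.48243718 -0.18699542  0.07410594] [ 0.66 -0.37 -0.58] [ 0.005 -0.056 -0.024] 0.9992587737631409
[[0.1758, 0.9844, 0.0017], [0.9844, -0.1758, 0.0001], [0.0004, 0.0017, -1.0]] yaw -0.1766733056784341
```

View pics/w16.png

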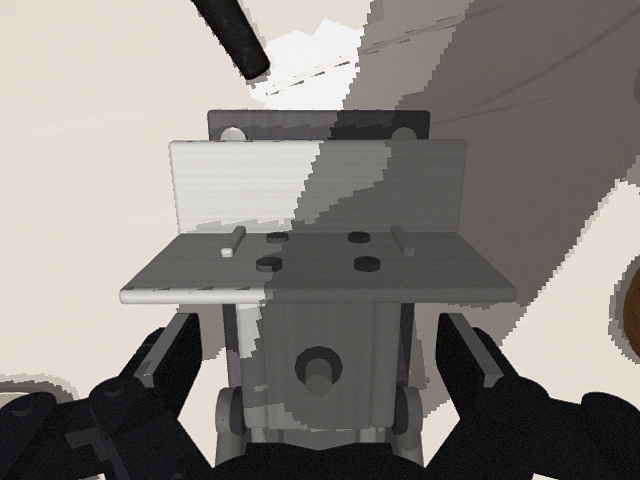

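Emit:
{"api": "drive_tool", "payload": {"plan": [0,0,-1,0,0,0,100,0,0,-3,0,0,0,100,0,0,-3.5,0,0,0,100,0,0,-3.5,0,0,0,100,0,0,-3,0,0,0,50,0,2.5,0,0,0,0,0,0,3,0,0,0,0,0,0,3,0,0,0,0,0,0,0,0,0,0,0,0,0,0,0,0,0,0,0]}}

```text
t: 17.25
eef_pos: [0.5666, -0.2019, 0.2141]
ee_rot: [2.408, 2.017, 0.002]
force: [-0.1, -0.5, 0.4]
finger_gap: 0.14
```

```bash
python3 st.py
python3 - <<'E'
from h import *
w=snap('wrist','w17.png');a=snap('side','s17.png');b=snap('scene','c17.png')
cv2.imwrite('pics/s17c.png',cv2.resize(a[200:325,250:410,::-1],None,fx=4.8,fy=4.8,interpolation=2))
E
```

```text
17.25 [ 0.56660056 -0.20194459  0.21411385] [-0.15 -0.53  0.35] [-0.01  -0.018 -0.043] 0.1399732152615214
[[0.1751, 0.9845, 0.0011], [0.9845, -0.1751, 0.0004], [0.0006, 0.001, -1.0]] yaw -0.1760570156404056
```

View pics/w17.png

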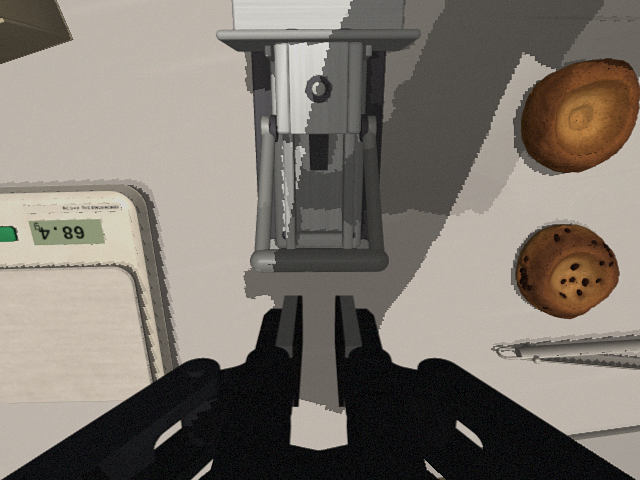

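View pics/s17c.png

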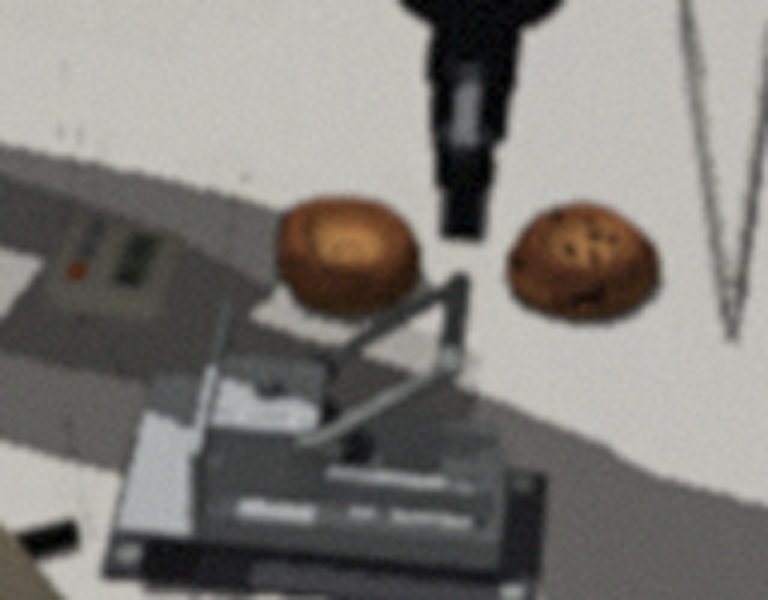

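Run:
```python
from h import *
ci=optics.camera_info('wrist')
for z in (.125,.135,.145): print(atz(ci,318.5,260,z))
print(atz(ci,318,89,.097),atz(ci,318,89,.094))
```

```text
[ 0.56836857 -0.20294181  0.125     ]
[ 0.56451752 -0.20225508  0.135     ]
[ 0.56066646 -0.20156835  0.145     ]
[ 0.47959283 -0.1872434   0.097     ] [ 0.47950002 -0.18722851  0.094     ]
```

Emit:
{"api": "drive_tool", "payload": {"plan": [0,0,1,0,0,0,0,0,0,1.5,0,0,0,0,0,0,1.5,0,0,0,0,0,0,0,0,0,0,0,0,0,0,0,0,0,0]}}

```text
t: 17.82
eef_pos: [0.565, -0.2016, 0.1739]
ee_rot: [-2.409, -2.016, -0.001]
force: [0.8, 0.4, 0.3]
finger_gap: -0.001
```

Emit:
{"api": "drive_tool", "payload": {"plan": [0,0.2,0.5,0,0,0,0,0,0.3,0.5,0,0,0,0,0,0.3,0.5,0,0,0,0,0,0.3,0.5,0,0,0,0,0,0,0,0,0,0,0]}}

```text
t: 18.23
eef_pos: [0.5773, -0.2039, 0.1534]
ee_rot: [2.408, 2.016, 0.002]
force: [1.1, -0.3, 0.2]
finger_gap: -0.004
```

```bash
python3 st.py
python3 - <<'E'
from h import *
w=snap('wrist','w18.png');a=snap('side','s18.png')
cv2.imwrite('pics/s18c.png',cv2.resize(a[200:325,250:410,::-1],None,fx=4.8,fy=4.8,interpolation=2))
E
```

```text
18.2333 [ 0.57729577 -0.20390581  0.15342755] [ 1.11 -0.32  0.23] [ 0.018 -0.157 -0.055] -0.003891699399899725
[[0.1757, 0.9845, 0.0015], [0.9845, -0.1757, 0.0003], [0.0006, 0.0014, -1.0]] yaw -0.17657492151629947
```

View pics/w18.png

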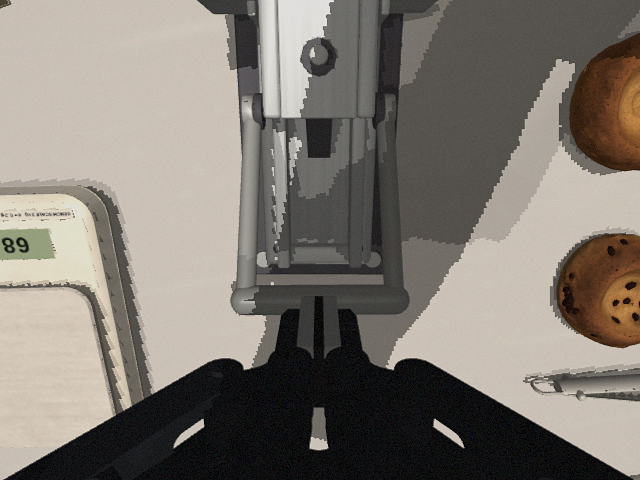

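View pics/s18c.png

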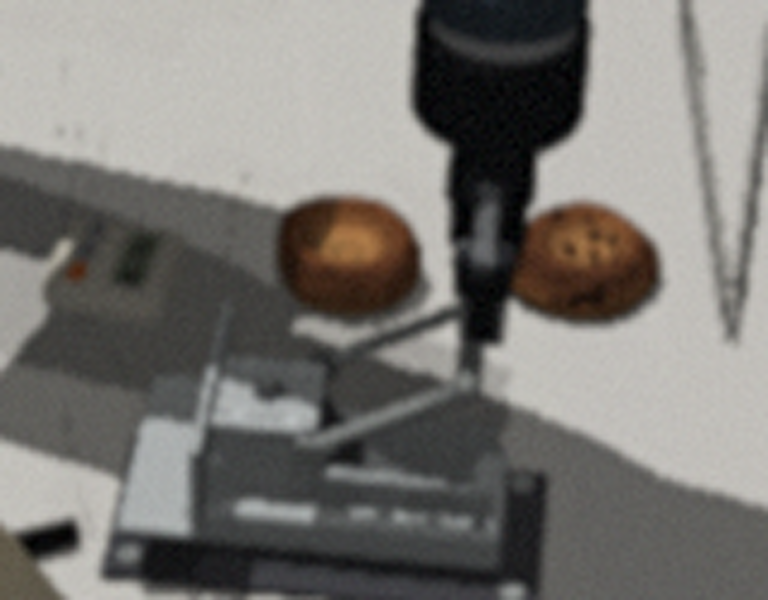

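Emit:
{"api": "drive_tool", "payload": {"plan": [0,0.1,0.5,0,0,0,0,0,0.1,0.5,0,0,0,0,0,0.1,0.5,0,0,0,0,0,0.1,0.5,0,0,0,0,0,0.1,0.5,0,0,0,0,0,0,0.5,0,0,0,0,0,0,0.5,0,0,0,0,0,0,0,0,0,0,0]}}

```text
t: 19.0
eef_pos: [0.5811, -0.2044, 0.118]
ee_rot: [-2.408, -2.016, -0.001]
force: [0.4, -0.0, -0.0]
finger_gap: -0.002
```

Emit:
{"api": "drive_tool", "payload": {"plan": [0,0,0.3,0,0,0,0,0,0,0.2,0,0,0,0,0,0,0,0,0,0,0]}}

```text
t: 19.25
eef_pos: [0.5816, -0.2047, 0.114]
ee_rot: [2.408, 2.016, 0.002]
force: [-0.8, -0.4, -0.0]
finger_gap: -0.003
```

```bash
python3 st.py
python3 - <<'E'
from h import *
w=snap('wrist','w19.png');a=snap('side','s19.png')
cv2.imwrite('pics/s19c.png',cv2.resize(a[200:325,250:410,::-1],None,fx=4.8,fy=4.8,interpolation=2))
E
```

```text
19.25 [ 0.58160738 -0.20466799  0.11402345] [-0.84 -0.44 -0.01] [-0.008 -0.013 -0.016] -0.0030192501276539757
[[0.1758, 0.9844, 0.0014], [0.9844, -0.1758, 0.0002], [0.0005, 0.0013, -1.0]] yaw -0.17666815557399673
```

View pics/s19c.png

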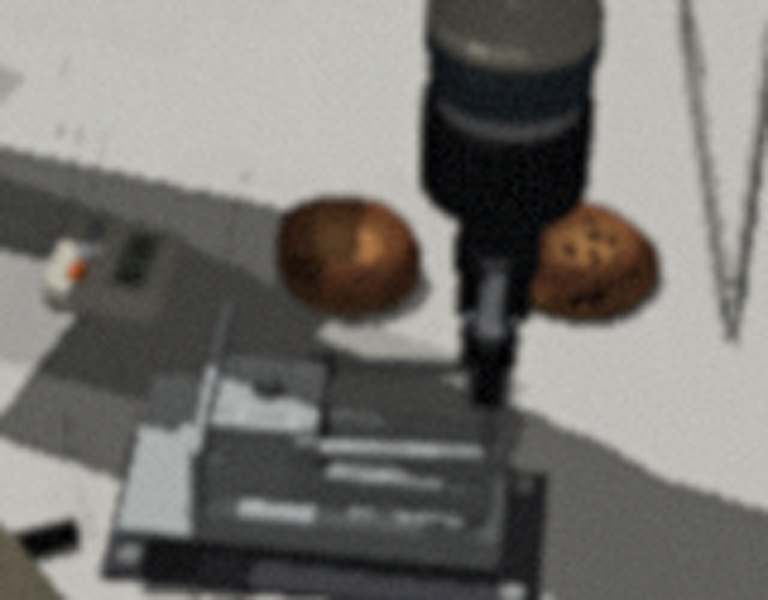

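View pics/w19.png

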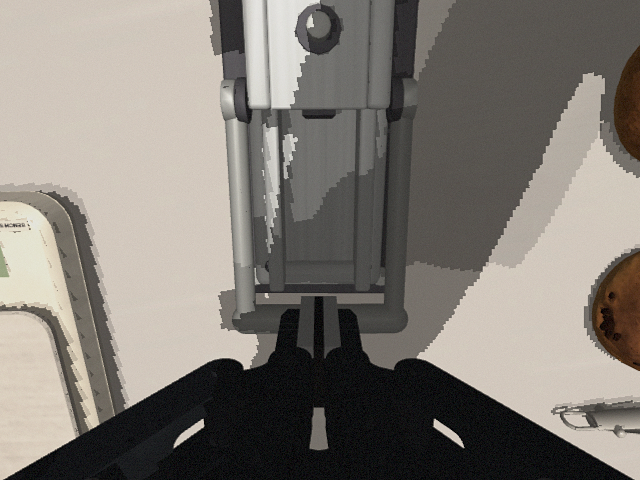

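Handle nearly level, following with about zero force. Press on in small steps until it stops.

Emit:
{"api": "drive_tool", "payload": {"plan": [0,0,0.2,0,0,0,0,0,0,0.2,0,0,0,0,0,0,0,0,0,0,0]}}

```text
t: 19.6
eef_pos: [0.5817, -0.2047, 0.1101]
ee_rot: [2.408, 2.016, 0.002]
force: [0.3, 0.2, 0.4]
finger_gap: 0.001
```

Emit:
{"api": "drive_tool", "payload": {"plan": [0,0,0.2,0,0,0,0,0,0,0,0,0,0,0]}}

```text
t: 19.77
eef_pos: [0.5817, -0.2046, 0.108]
ee_rot: [2.408, 2.016, 0.002]
force: [-0.0, -0.3, 0.5]
finger_gap: -0.005
```

Emit:
{"api": "drive_tool", "payload": {"plan": [0,0,0.15,0,0,0,0,0,0,0,0,0,0,0]}}

```text
t: 19.93
eef_pos: [0.5817, -0.2047, 0.1069]
ee_rot: [2.408, 2.016, 0.002]
force: [-0.7, 1.0, 4.4]
finger_gap: 0.003
```

Emit:
{"api": "drive_tool", "payload": {"plan": [0,0,0.15,0,0,0,0,0,0,0,0,0,0,0]}}

```text
t: 20.1
eef_pos: [0.5818, -0.2047, 0.1058]
ee_rot: [2.407, 2.016, 0.002]
force: [-2.4, 0.9, 8.2]
finger_gap: 0.0
```

Emit:
{"api": "drive_tool", "payload": {"plan": [0,0,0.15,0,0,0,0,0,0,0,0,0,0,0]}}

```text
t: 20.27
eef_pos: [0.5818, -0.2047, 0.1047]
ee_rot: [2.407, 2.016, 0.003]
force: [-2.3, 1.1, 11.5]
finger_gap: 0.003
```

```bash
python3 st.py
python3 - <<'E'
from h import *
w=snap('wrist','w20.png');a=snap('side','s20.png')
cv2.imwrite('pics/s20c.png',cv2.resize(a[200:325,250:410,::-1],None,fx=4.8,fy=4.8,interpolation=2))
E
```

```text
20.2667 [ 0.58179614 -0.20473499  0.10472189] [-2.29  1.06 11.54] [ 0.257  0.615 -0.026] 0.0028242125619819263
[[0.1757, 0.9844, 0.0026], [0.9844, -0.1757, -0.0004], [0.0, 0.0026, -1.0]] yaw -0.17661886234400084
```

View pics/s20c.png

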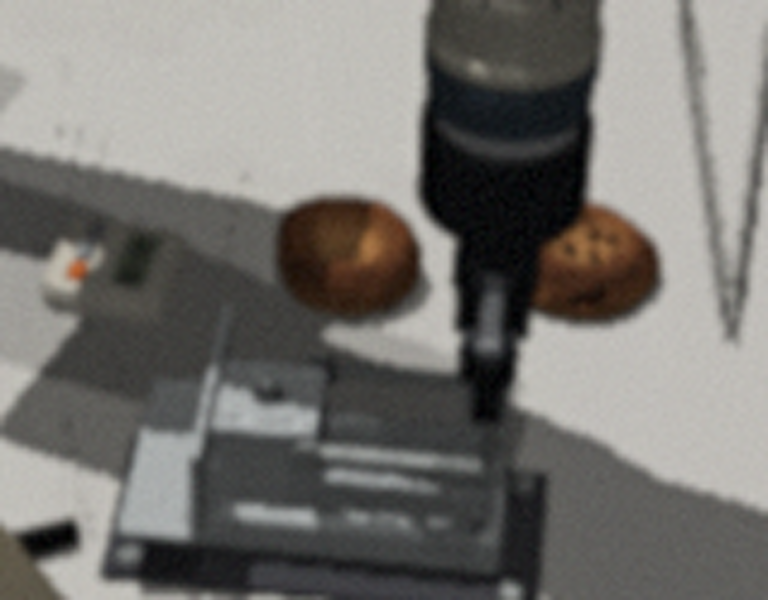

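Emit:
{"api": "drive_tool", "payload": {"plan": [0,0,-0.5,0,0,0,0,0,0,-2,0,0,0,0,0,0,-3.5,0,0,0,0,0,0,-3.5,0,0,0,0,0,-2,-2,0,0,0,0,0,-2,0,0,0,0,0,0,0,0,0,0,0,0,0,0,0,0,0,0,0]}}

```text
t: 21.03
eef_pos: [0.5417, -0.1976, 0.2193]
ee_rot: [2.408, 2.015, 0.003]
force: [-0.1, -0.1, 0.3]
finger_gap: 0.0
```

```bash
python3 st.py
python3 - <<'E'
from h import *
ci=optics.camera_info('wrist');print(ci)
w=snap('wrist','w21.png');a=snap('side','s21.png');b=snap('scene','c21.png')
cv2.imwrite('pics/s21c.png',cv2.resize(a[225:325,250:390,::-1],None,fx=5.6,fy=5.6,interpolation=2))
cv2.imwrite('pics/c21c.png',cv2.resize(b[210:310,290:430,::-1],None,fx=5.6,fy=5.6,interpolation=2))
E
```

```text
21.0333 [ 0.54172377 -0.19758366  0.21933248] [-0.09 -0.1   0.3 ] [ 0.035 -0.041 -0.015] 2.5019861774873717e-05
[[0.176, 0.9844, 0.0025], [0.9844, -0.176, -0.0003], [0.0001, 0.0025, -1.0]] yaw -0.1769438131545358
{'fx': 408.2215031914349, 'fy': 408.2215031914349, 'cx': 318.3219791615801, 'cy': 236.62181269881393, 'eye': array([ 0.46348307, -0.18427811,  0.34082825]), 'attitude': array([-0.26375337, -0.22028435,  1.37997188])}
```

View pics/w21.png

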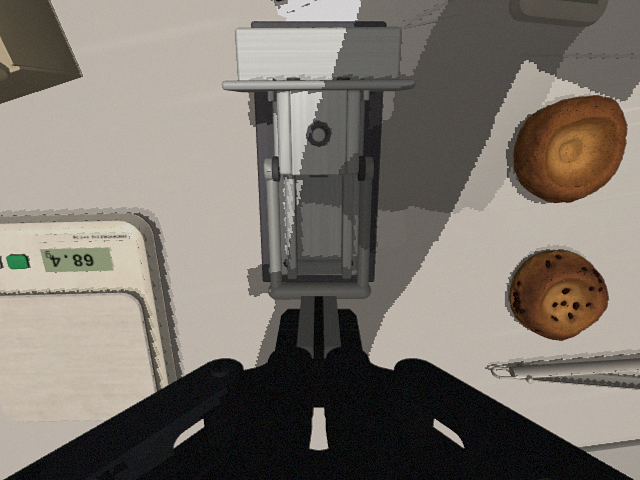

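View pics/s21c.png

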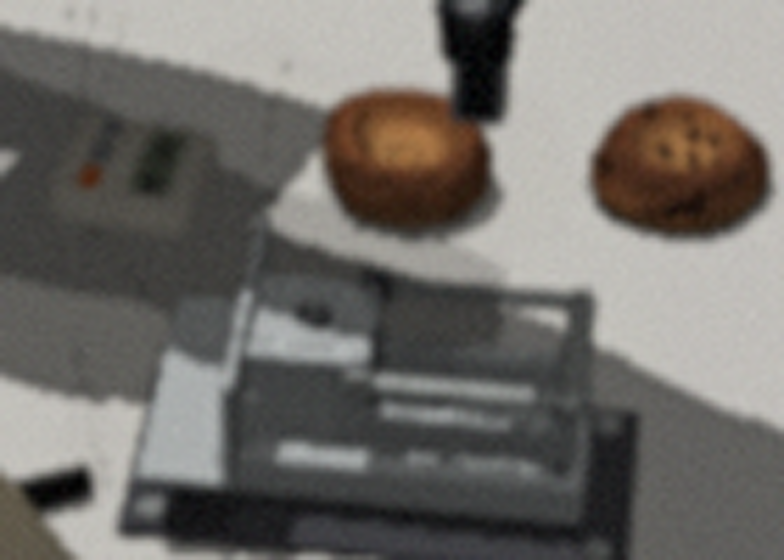

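View pics/c21c.png

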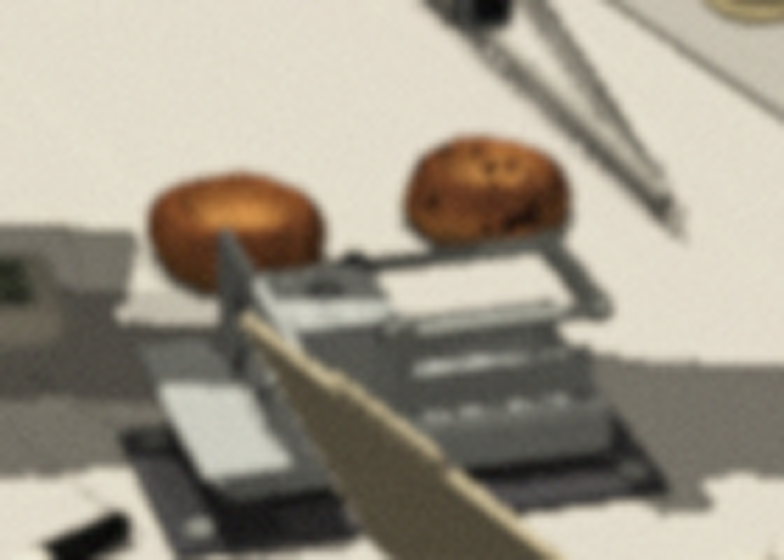

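```bash
cat > q.py <<'E'
from h import *
ci=optics.camera_info('wrist');si=optics.camera_info('side');sc=optics.camera_info('scene')
p=[.4793,-.1876,-.176];z=.0655
def W(M):
    M=np.atleast_2d(M)/1e3;c,s=np.cos(p[2]),np.sin(p[2]); return np.c_[p[0]+c*M[:,0]-s*M[:,1],p[1]+s*M[:,0]+c*M[:,1],z+M[:,2]]
fix=[[0,0,20],[-27.5,-55,28],[-27.5,55,28],[22,30,14],[22,-30,14],[-65,-55,-23]]
for n,c,o,k in [('side',si,(250,225),5.6),('scene',sc,(290,210),5.6),('wrist',ci,(0,0),1)]:
    print(n,'fix',np.round((proj(c,W(fix))-o)*k).tolist())
    for q in (0,.05,.1,.2): print(q,np.round((proj(c,W([[22+85*np.cos(q),y,14+85*np.sin(q)] for y in (30,-30)]))-o)*k,1).tolist())
im=cv2.imread('pics/w21.png'); cv2.imwrite('pics/w21c.png',cv2.resize(im[70:310,215:420],None,fx=2.5*1,fy=2.5,interpolation=2))
E
python3 q.py
```

```text
side fix [[308.0, 315.0], [219.0, 386.0], [260.0, 208.0], [370.0, 283.0], [353.0, 381.0], [128.0, 471.0]]
0 [[576.2, 301.7], [566.2, 401.2]]
0.05 [[576.6, 293.9], [566.6, 393.3]]
0.1 [[576.4, 286.0], [566.4, 385.3]]
0.2 [[574.5, 270.1], [564.3, 369.2]]
scene fix [[319.0, 292.0], [292.0, 346.0], [217.0, 223.0], [349.0, 266.0], [393.0, 333.0], [198.0, 473.0]]
0 [[543.5, 242.6], [594.4, 307.4]]
0.05 [[543.7, 233.5], [594.7, 298.1]]
0.1 [[543.4, 224.5], [594.5, 288.9]]
0.2 [[541.4, 206.8], [592.5, 270.7]]
wrist fix [[318.0, 130.0], [220.0, 81.0], [415.0, 80.0], [365.0, 165.0], [270.0, 165.0], [233.0, 24.0]]
0 [[360.9, 287.2], [275.1, 287.4]]
0.05 [[361.5, 289.7], [274.4, 289.9]]
0.1 [[362.2, 292.0], [273.8, 292.2]]
0.2 [[363.5, 295.8], [272.4, 296.0]]
```

View pics/w21c.png

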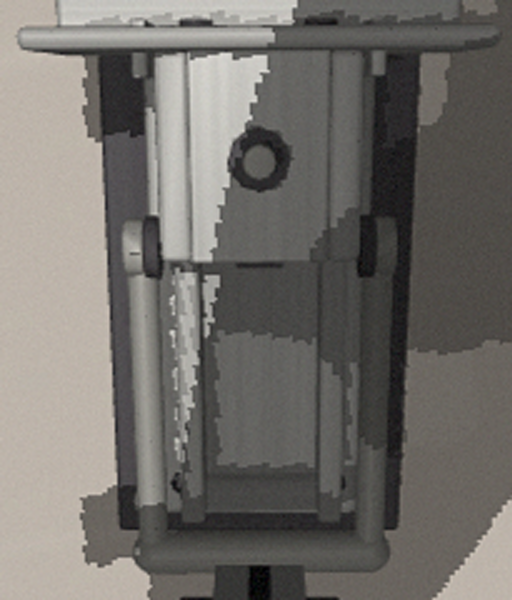

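Emit:
{"api": "drive_tool", "payload": {"plan": [0,-2,0,0,0,0,0,0,-3,0,0,0,0,0,0,-3,0,0,0,0,0,0,-2,0,0,0,0,0,0,0,0,0,0,0,0,0,0,0,0,0,0,0]}}

```text
t: 21.68
eef_pos: [0.4437, -0.1802, 0.2186]
ee_rot: [2.408, 2.015, 0.002]
force: [-1.2, 0.6, -0.7]
finger_gap: 0.002
```

```bash
python3 st.py
python3 - <<'E'
from h import *
w=snap('wrist','w22.png')
im=w[:,:,::-1];ci=optics.camera_info('wrist')
X=np.array([.4793,-.1876,.0855]);u,v=proj(ci,X)[0];print(u,v,[proj(ci,X+[0,0,d])[0].round(1) for d in (.002,.01)])
v=int(v);cv2.imwrite('pics/w22c.png',cv2.resize(im[v-50:v+50,260:380],None,fx=6,fy=6,interpolation=2))
E
```

```text
21.6833 [ 0.44373808 -0.18019588  0.21864336] [-1.24  0.56 -0.67] [ 0.014 -0.015  0.025] 0.002357682981383452
[[0.1762, 0.9844, 0.002], [0.9844, -0.1762, 0.0], [0.0004, 0.0019, -1.0]] yaw -0.17709979207099652
318.2308304824024 280.70585912490503 [array([318.2, 281.9]), array([318.2, 287. ])]
```

View pics/w22.png

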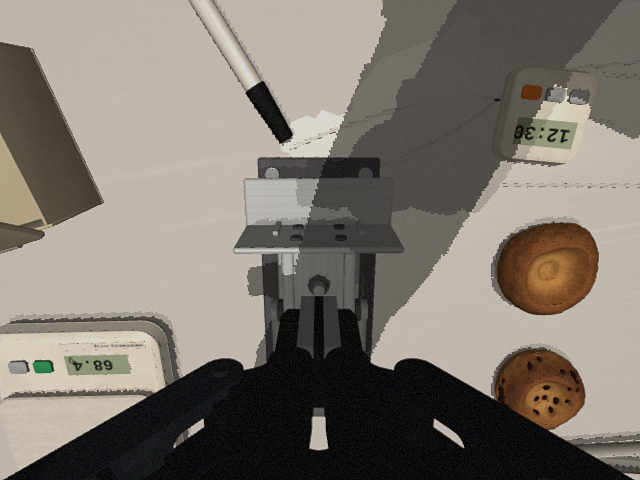

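View pics/w22c.png

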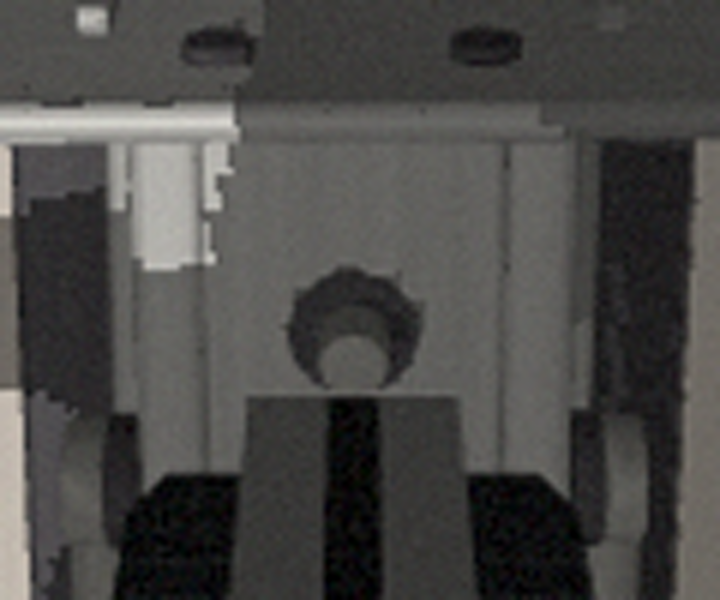

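```bash
python3 -c "
from cell import manip; print(manip.job_done())"
```

```text
the job is handed in; nothing more can be done
None
```

The coupler is fully home on the ball stud and locked, and I have handed the job in at about 22 s on the robot's clock.

- **What I did:**
  - I raised the handle to about 0.75 rad by its cross grip, then gripped the head across y and carried the coupler to the mount.
  - The tail is turned along the block. The coupler's yaw was about -0.177, against -0.173 fitted for the mount.
  - I pushed it down by feel. The pin gave way at about 14 N, and I stopped at about 22 N net on the mount.
  - I let go of the head, then pressed the handle down with shut fingertips to a firm stop. That took about 11.5 N at the finger, or about 20 N on the mount with the coupler's weight. Then I withdrew.
- **Last checks:**
  - When I stopped pushing, the wrist picture showed the pin had risen by about 8 mm. After locking, the pin still stood up, about 5.8 px measured against 6.3 px expected.
  - The handle grip agrees with right down (0 rad), to roughly 0.05 rad, in the side, scene and wrist pictures.
  - The things I could see in the last pictures (timer, both cakes, marker, scale) looked undisturbed. I did not measure their positions again. The tape roll and sachet were not in the pictures I viewed at the end.
  - The gripper is clear of everything.
- **What disagreed:** At a half turn apart, the wrist camera put the coupler's head 3 to 6 mm differently. I cancelled this by comparing pin and ball in the same view, and the coupler went over the ball freely.

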